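Contact and power up a board on the test jig

TASK

Get the board on the test jig running: lift the thickness gauge off it and lay it flat in the top tray, then push the jig's sprung contact sled onto the board and swing its handle right over into the side notch so that it stays home. After that switch on the supply's three round rail keys one at a time from left to right (seen from the supply's front), each pushed in until it locks, and last press the tester's long start key fully down and let it come back up. Leave the other keys alone and do not drop the gauge or shove the tray stack or anything else on the bench.

Things in the scene. Friction and masses are not known exactly. Their poses are not given: they have to be found in the camera images.
- gauge: origin at the centre (half-way up) of the feeler-type thickness gauge, a chrome-plated steel bar lying flat: 105 long (x axis) x 22 wide (y axis) x 12 mm high (z axis), about 0.1 kg, with a nut 13 mm across and 3 mm high on its upper face near the -x end (41 mm from the centre). It starts on top of the board's shield can, turned any way
- tray_floor (a point): centre of the inner floor of the top tray of the three stacked black trays. Inside 152 mm (x) x 117 mm (y), walls 24 mm above this floor; the floor stands 60 mm and the rim 84 mm above the worktop. The stack is loose, 0.75 kg, 164 x 129 mm outside
- jig: board test jig: base plate 210 mm (x) x 120 mm (y) fixed to the worktop; origin under its centre, x along the sled's push direction. The board lies on the +x half with its shield can (60 x 56 mm, top 42 mm above the worktop, centre 55 mm to +x of the origin); on the -x half is the bearing block of the sprung sled, 56 x 44 mm, top 67 mm above the worktop; nothing else on the jig is higher than that but the handle
- sled (a joint): travel (m) of the sprung contact sled (black edge connector on a plunger) towards the board, along the jig's +x: 0 = drawn back, about 0.0245 = held in the notch, 0.030 = end of travel. Its spring pushes back with 4 N at 0 and 10 N at the end
- handle (a joint): angle (rad) of the sled's handle about the plunger: near 0 = upright in the straight slot of the cover, where it can lean only about 0.1 either way; it can be swung over to 0.7, towards the jig's +y, only where the side notch is (sled between about 0.026 and 0.030). Swung right over and let go, the spring holds the stem against the notch's edge; anywhere else the sled snaps back
- handle_ball (a point): centre of the black ball, 20 mm across, on top of the sled's handle: 50 mm from the plunger axis about which the handle swings (axis along the jig's x through y = 0, 48 mm above the worktop). At rest it is 98 mm above the worktop and 90 mm to -x of the jig's origin; it moves with the sled and its stem is 6 mm thick
- rail1_top (a point): centre of the top of the bench supply's left (+y) rail key, 63 mm above the worktop when out. The supply is a grey box 150 mm (x) x 140 mm (y), top 52 mm above the worktop, fixed. From front (-x of this point's frame) to back (+x): the long release key at the front edge, the row of three round rail keys (18 mm across, 40 mm apart, along y), small dark windows, and three pairs of terminal posts 19 mm high, 67 mm behind the row. Seen from the front, +y is left
- rail1 (a joint): travel (m) of that key, pressed straight down: 0 = out, 0.006 = fully down. It moves lightly for half a millimetre, then resists with about 3 N, less further down, clicks in and stays at about 0.0057; let go before about two thirds of the way it springs back out
- rail2_top (a point): centre of the top of the bench supply's middle rail key, 63 mm above the worktop when out. See rail1_top
- rail2 (a joint): travel (m) of that key, pressed straight down: 0 = out, 0.006 = fully down. It moves lightly for half a millimetre, then resists with about 3 N, less further down, clicks in and stays at about 0.0057; let go before about two thirds of the way it springs back out
- rail3_top (a point): centre of the top of the bench supply's right (-y) rail key, 63 mm above the worktop when out. See rail1_top
- rail3 (a joint): travel (m) of that key, pressed straight down: 0 = out, 0.006 = fully down. It moves lightly for half a millimetre, then resists with about 3 N, less further down, clicks in and stays at about 0.0057; let go before about two thirds of the way it springs back out
- start_top (a point): centre of the top of the tester's long start key, 14 mm (x) x 48 mm (y), 63 mm above the worktop when out. The tester is a plain metal box 140 x 140 mm, top 52 mm above the worktop, fixed, with a wide dark display along its back (+x of this point's frame); at its front edge are the round halt key (left, +y) and this key (right)
- start (a joint): travel (m) of the start key, pressed straight down: 0 = out, 0.005 = fully down (about 3.5 N); springs back when let go
- release (a joint): travel (m) of the supply's long release key, 12 x 78 mm, along the front edge, 42 mm in front of the row of rail keys: 0 = out, 0.005 = fully down; a spring key as high as the others, to be left alone
- halt (a joint): travel (m) of the tester's round halt key, 18 mm across, 68 mm to +y of the start key's centre: 0 = out, 0.005 = fully down; a spring key as high as the others, to be left alone
- page (a joint): travel (m) of the tester's square page key, 14 mm, 40 mm behind the halt key: 0 = out, 0.005 = fully down; a spring key as high as the others, to be left alone
- tip_jar: bystander, loose; origin under its centre: glass jar of spent tips, 76 mm across and 78 mm tall, with a steel funnel 86 mm across in its mouth (112 mm tall in all)
- iron_stand: bystander, loose; origin under its centre: iron stand: base 105 x 75 mm; the wooden-handled iron rests in its coil and slants up towards the body's +x to 135 mm from the origin and 200 mm high
- solder_reel: bystander, loose; origin under its centre: solder reel standing on end, 62 mm across, 48 mm tall
- tip_cleaner: bystander, loose; origin under its centre: round pot with brass wool, 76 mm across, 58 mm tall
- flux_bottle: bystander, loose; origin under its centre: small amber bottle with a black cap, 48 mm across, 84 mm tall
- tweezers: bystander, loose; origin under its centre: chrome tweezers lying flat along their x axis, 130 x 40 mm, 10 mm high
- part_reel: bystander, loose; origin under its centre: component reel lying flat, 178 mm across, 16 mm high
Not all that is in view belongs to the job. What is meant by the gauge is not purple, and is the larger of those in its own colour.

How it is judged:
By the outcome, as a careful person would: the job done as asked, in the order asked, and still so for the second after the job is handed in, with the robot touching nothing.
It also fails if it takes over 72 s, if anything falls off the work surface, if the arm or the gripper's body presses on something with over 40 N, if the wrist force passes 120 N, or if a joint passes its speed limit or range.

ROBOT

A 6-joint arm with a two-finger parallel gripper is mounted at the origin on the work surface. World frame = base frame: x ahead of the robot, y to its left, z up, the work surface at z = 0. Lengths are in m, angles in rad, forces in N, time in s.
With the tool pointing down it reaches from about 0.25 to 0.775 m from the base axis. Payload 4 kg.
Tool frame: the origin (TCP) lies between the finger pads; the fingertips stand 11 mm ahead of it and the grasp point (between the pads) lies 8 mm behind it; z points along the fingers, y is the direction in which the jaws open and shut (so a half turn about z gives the same grasp; the last joint's range is limited). The gripper opens to 94 mm and grips with 3 to 60 N. Pads are 16 mm wide; open, the fingers measure 119 mm over their backs; the gripper's body (75 mm by 177 mm) begins 78 mm behind the grasp point.
Start: joints at [-1.205, 0.087, 1.371, -0, 1.684, -0.103], TCP at [0.248, -0.491, 0.217] pointing down, gripper open.
Joint ranges: [-3.1, 3.1], [-0.76, 2.03], [0.27, 2.55], [-1.08, 4.22], [0.17, 2.65], [-2.57, 2.57]. Speed limits (rad/s): [2.79, 2.79, 3.14, 3.14, 3.14, 3.14].

INTERFACE

Orientations are given as [roll, pitch, yaw] about the fixed x, y, z axes, in that order (R = Rz(yaw) Ry(pitch) Rx(roll)).
In Python, from bench import get_obs, cams, ticket gives the robot as it stands. The module is installed in compiled form; this text tells all that it offers.
- The arm moves only by the shell command python3 -m crank 'ROWS'. ROWS is JSON, a list of rows, each an object of numbers: "tx", "ty", "tz": the shift along the tool's x, y, z in cm; "twist": the turn about the tool's z in degrees; "grip": the opening, from 0 (shut) to 1 (fully open). In form: [{"tx": .., "ty": .., "tz": .., "twist": .., "grip": ..}, ...]. A call has 1 to 12 rows; each row shifts and turns the commanded pose from where the row before left it, along the tool's axes as they then stand; what a row does not reach is not made up. A row lasts 1/8 s, in which the tool goes at most 62.5 mm and 10.7 degrees, less where a joint would pass 70% of its speed; a pose out of reach is approached as far as the arm can. A call is refused whole if a number of a shift passes 6.25 or a number of a turn 10.7, either way. A call with a gripper value outside its range is refused whole. The fingers move at their own pace and stop on an object; the grip force is fixed at half the most. Time passes only in rows, so rows that do not move let the fingers close. It gives the time, the measured TCP pose, the force and the opening at its end, in the units of the state.
- get_obs(): the state, without advancing time (a new reading comes with each control period).
- cams.snapshot(name): name is "scene" or "top" or "wrist"; returns a dict with "frame" (400x640x3 uint8, red, green, blue), "intrinsics" (3x3 intrinsics, pixels), "dist" ([k1, k2, p1, p2, k3] as OpenCV has them; the pictures are not rectified), "R" (3x3) and "t" (3): a world point X has camera coordinates R X + t; the wrist camera has in their place "hand_eye" (4x4, takes a point from camera to tool coordinates, whose origin is the TCP and whose axes are the flange's). Camera axes: x right, y down, z forward; pixel columns grow to the right and rows downward; lengths in m; the calibration is good to about 2 mm. A picture is of the moment at which its call begins: read the wrist's pose just before it. There is no depth.
- ticket.close_job(): hands the job in, once; it reports no verdict.
Trained networks look in a picture, given as the dict that the camera call returned (one of the last four; its "shot" number tells which), for a name from the list of things; names that differ only in an ending like _2 or _b are one class to them, and where a whole thing is asked for, a point or a joint stands for the part that bears it (a point fixed in the world has none). Each returns a list of dicts, best first, with "conf" (0 to 1); they miss things now and then, are a little off and sometimes report something else, mostly with a low value. They report only what shows in the picture. A call takes as long as a camera call. They do not tell look-alikes from the thing itself.
- cams.outline_of(picture, query): "region" (400x640 bool, what is visible of it) and "centre" ([column, row] in pixels, amid what is visible of it).
The state is a dict: "time": time; "joint_positions": joint angles; "qvel": joint speeds; "joint_torque": joint torques, N m; "tool_pos": TCP position; "ee_rot": TCP orientation; "wrist_force": force on the tool from outside, world axes, zero at the start; "wrist_torque": the same for the moment, N m; "width": finger opening in m.
Only numpy, scipy, OpenCV 4.12 (cv2) and the standard library are available. Lean on these libraries where they do the work, as an engineer would, in place of code of your own. Each camera call takes 0.05 s, during which the arm holds its last target.

## Working session

There is one attempt and no reset: what is moved stays moved. The work goes in short steps, Python scripts to look and compute and a shell command to move; the robot and the scene stay as the last step left them, time stands still between calls to the robot, and variables do not carry over. Pictures are saved under pics/ and viewed, and the job is handed in when it is done.

```bash
mkdir -p pics; ls; cat > h.py <<'E'
import numpy as np,cv2
from bench import get_obs,cams,ticket
def save(p,n): cv2.imwrite('pics/'+n+'.png',p['frame'][:,:,::-1])
E
python3 - <<'E'
from h import *
o=get_obs()
for k,v in o.items(): print(k,np.round(v,4))
for n in ['scene','top','wrist']:
    p=cams.snapshot(n); save(p,n+'0'); print({k:(v.tolist() if hasattr(v,'tolist') else v) for k,v in p.items() if k!='frame'})
E
```

```text
pics
time 0.0
joint_positions [-1.2051  0.0879  1.3722 -0.      1.6836 -0.1031]
qvel [ 0.0012 -0.0012 -0.0013 -0.0004  0.0017 -0.0005]
joint_torque [-8.00000e-04 -3.40176e+01 -3.02430e+01  7.17000e-02  3.30000e-02
 -2.00000e-04]
tool_pos [ 0.2483 -0.4902  0.2153]
ee_rot [-3.1395e+00 -2.0000e-04  4.6880e-01]
wrist_force [ 0.1175  0.4625 -0.1945]
wrist_torque [ 0.0135 -0.0067  0.0355]
width 0.094
{'intrinsics': [[449.4875496151853, 0.0, 320.09507852274265], [0.0, 449.4875496151853, 194.21022593942172], [0.0, 0.0, 1.0]], 'dist': [-0.0063307034514365045, 0.0, 0.0, 0.0, 0.0], 'R': [[0.6057923620929175, 0.7955793864271611, 0.008309868955961489], [0.6708954710006885, -0.5051819000978448, -0.5428540455815867], [-0.42768549311456444, 0.3344318879917295, -0.8397859437223504]], 't': [-0.33988278101988734, -0.28598213773328857, 1.4906170853034113], 'shot': 1}
{'intrinsics': [[364.9340915394079, 0.0, 321.6888559625062], [0.0, 364.9340915394079, 203.1635289117722], [0.0, 0.0, 1.0]], 'dist': [-0.003058443782908974, 0.0, 0.0, 0.0, 0.0], 'R': [[0.013832188860789366, -0.9994452913201421, 0.030294887511184865], [-0.9982138190974972, -0.015563515455866279, -0.05767970483145771], [0.05811920434855009, -0.029442938791005627, -0.9978753787128132]], 't': [-0.0023468282784645774, 0.5152182777075249, 1.0058811673596102], 'shot': 2}
{'intrinsics': [[297.5263666357754, 0.0, 319.8795121938722], [0.0, 297.5263666357754, 199.28050288938726], [0.0, 0.0, 1.0]], 'dist': [-0.02483006245673735, 0.0, 0.0, 0.0, 0.0], 'hand_eye': [[-0.0007497040944134895, -0.9716044677425462, -0.23660979735947524, 0.06820403689219323], [0.9999996946250956, -0.0006762042673087159, -0.00039178757297124656, -0.0013052974797925776], [0.00022066600164324238, -0.2366100188295289, 0.971604677992034, -0.16867287474507803], [0.0, 0.0, 0.0, 1.0]], 'shot': 3}
```

View pics/scene0.png

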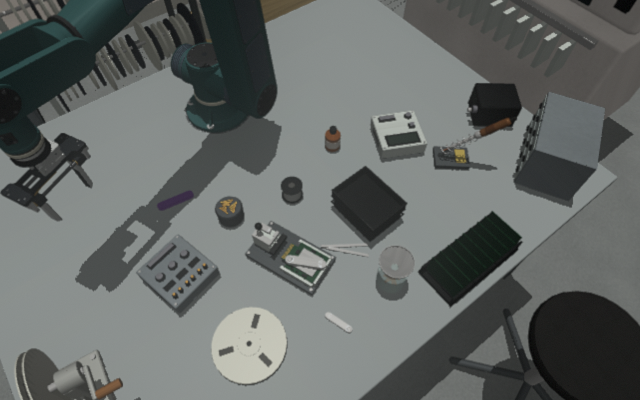

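View pics/top0.png

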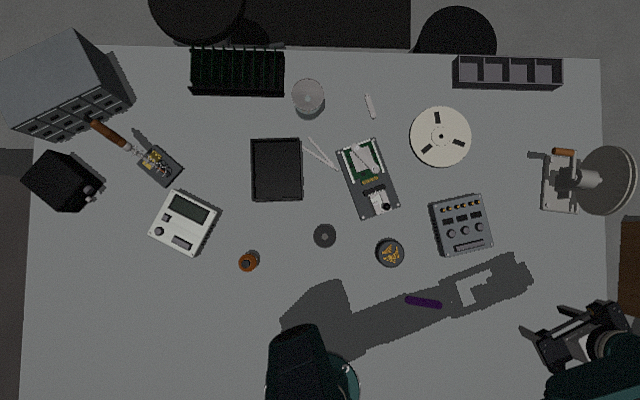

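View pics/wrist0.png

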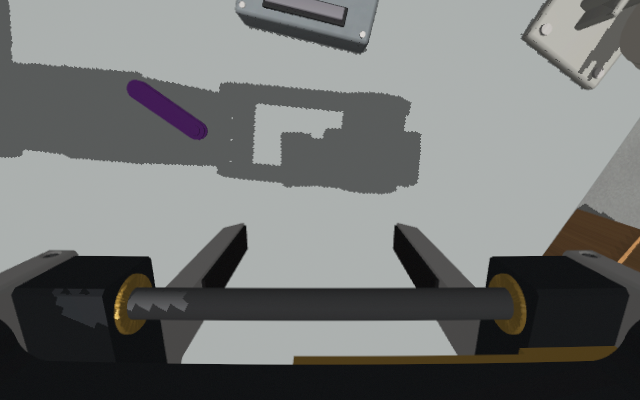

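```bash
cat >> h.py <<'E'
from scipy.spatial.transform import Rotation as Rot
def ray(p,uv,obs=None):
    K=p['intrinsics'];d=np.array(p['dist'])
    xy=cv2.undistortPoints(np.array([[uv]],float),np.array(K),d)[0,0]
    v=np.array([xy[0],xy[1],1.0])
    if 'hand_eye' in p:
        H=np.array(p['hand_eye']);o=obs
        T=Rot.from_euler('xyz',o['ee_rot']).as_matrix()
        return T@H[:3,3]+np.array(o['tool_pos']),T@H[:3,:3]@v
    R=np.array(p['R']);t=np.array(p['t'])
    return -R.T@t,R.T@v
def plane(p,uv,z,obs=None):
    c,d=ray(p,uv,obs); return c+d*(z-c[2])/d[2]
def proj(p,X,obs=None):
    X=np.atleast_2d(X).astype(float)
    if 'hand_eye' in p:
        H=np.array(p['hand_eye']);T=Rot.from_euler('xyz',obs['ee_rot']).as_matrix()
        R=(T@H[:3,:3]).T; t=-R@(T@H[:3,3]+np.array(obs['tool_pos']))
    else: R=np.array(p['R']);t=np.array(p['t'])
    return cv2.projectPoints(X,cv2.Rodrigues(R)[0],t,np.array(p['intrinsics']),np.array(p['dist']))[0][:,0]
E
python3 - <<'E'
from h import *
Z=dict(gauge=.048,tray_floor=.084,jig=.01,handle_ball=.098,rail1_top=.063,rail2_top=.063,rail3_top=.063,start_top=.063,release=.063,halt=.063,page=.063,tip_jar=.1,iron_stand=.03,solder_reel=.048,tip_cleaner=.058,flux_bottle=.084,tweezers=.005,part_reel=.016,sled=.05)
T=cams.snapshot('top');S=cams.snapshot('scene')
for n,z in Z.items():
    for p,l in((T,'top'),(S,'scene')):
        r=cams.outline_of(p,n)
        for q in r[:4]:
            c=q['centre']; print(n,l,round(q['conf'],2),np.round(c),q['region'].sum(),np.round(plane(p,c,z)[:2],3))
for p,l,b in((T,'top',(220,120,500,270)),(S,'scene',(120,130,440,320))):
    x0,y0,x1,y1=b; cv2.imwrite(f'pics/{l}z.png',cv2.resize(p['frame'][y0:y1,x0:x1,::-1],None,fx=2.5 if l=='scene' else 2.8,fy=2.5 if l=='scene' else 2.8,interpolation=cv2.INTER_CUBIC))
E
```

```text
gauge top 0.66 [363. 156.] 342 [ 0.643 -0.106]
gauge top 0.55 [369. 109.] 121 [ 0.775 -0.12 ]
gauge top 0.51 [423. 302.] 256 [ 0.253 -0.271]
gauge scene 0.7 [338. 324.] 197 [ 0.814 -0.141]
gauge scene 0.57 [306. 263.] 366 [ 0.644 -0.108]
gauge scene 0.56 [175. 203.] 310 [ 0.283 -0.289]
tray_floor top 0.86 [275. 169.] 3165 [0.598 0.131]
tray_floor scene 0.86 [368. 204.] 3423 [0.621 0.115]
jig top 0.97 [368. 182.] 3003 [ 0.576 -0.124]
jig scene 0.89 [287. 255.] 3136 [ 0.58  -0.125]
handle_ball scene 0.56 [259. 228.] 56 [ 0.513 -0.158]
rail1_top scene 0.35 [184. 253.] 32 [ 0.441 -0.342]
rail2_top top 0.57 [466. 231.] 42 [ 0.442 -0.384]
rail2_top scene 0.69 [347. 247.] 186 [ 0.676 -0.003]
rail2_top scene 0.63 [170. 267.] 28 [ 0.455 -0.387]
rail3_top top 0.66 [368. 184.] 2835 [ 0.566 -0.117]
rail3_top top 0.49 [482. 228.] 34 [ 0.452 -0.427]
rail3_top scene 0.72 [291. 190.] 465 [ 0.448 -0.014]
rail3_top scene 0.62 [158. 276.] 38 [ 0.458 -0.423]
start_top top 0.45 [178. 245.] 100 [0.397 0.38 ]
start_top scene 0.64 [388. 118.] 71 [0.412 0.375]
release top 0.5 [385. 208.] 35 [ 0.502 -0.164]
h
[... 359 characters left out ...]
aner top 0.89 [389. 250.] 677 [ 0.391 -0.175]
tip_cleaner scene 0.87 [233. 211.] 716 [ 0.408 -0.179]
flux_bottle top 0.68 [246. 261.] 326 [0.359 0.2  ]
flux_bottle scene 0.69 [331. 138.] 299 [0.381 0.177]
flux_bottle scene 0.57 [304. 263.] 389 [ 0.653 -0.121]
tweezers top 0.77 [318. 155.] 223 [0.652 0.017]
tweezers scene 0.8 [344. 245.] 250 [0.648 0.015]
tweezers scene 0.6 [159. 274.] 44 [ 0.424 -0.42 ]
part_reel top 0.87 [439. 136.] 2992 [ 0.712 -0.326]
part_reel top 0.41 [377. 193.] 152 [ 0.547 -0.149]
part_reel scene 0.64 [251. 347.] 4518 [ 0.726 -0.33 ]
sled top 0.77 [379. 189.] 211 [ 0.554 -0.149]
sled top 0.16 [318. 156.] 260 [0.64  0.018]
sled scene 0.6 [275. 244.] 228 [ 0.552 -0.141]
```

View pics/topz.png

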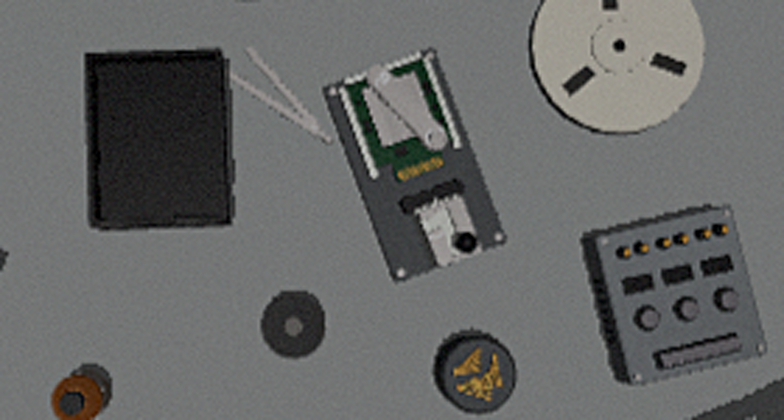

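View pics/scenez.png

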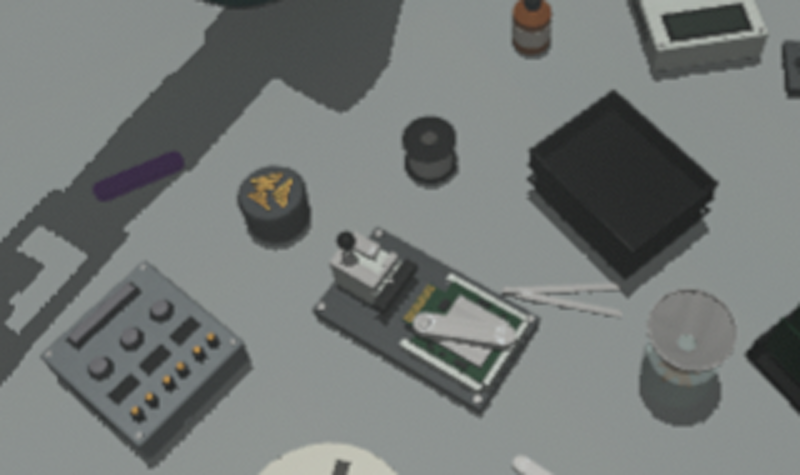

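```bash
python3 - <<'E'
from h import *
T=cams.snapshot('top');S=cams.snapshot('scene')
t=lambda a:(220+a[0]/2.8,120+a[1]/2.8); s=lambda a:(120+a[0]/2.5,130+a[1]/2.5)
def show(n,P,f,pts,z):
    print(n,[np.round(plane(P,f(a),z)[:2],3).tolist() for a in pts])
show('jigT',T,t,[(324,90),(430,50),(503,240),(400,280)],.01)
show('jigS',S,s,[(538,322),(480,412),(318,308),(377,232)],.01)
show('gaugeT nut,end',T,t,[(437,137),(378,73)],.054)
show('gaugeS',S,s,[(427,322),(510,333)],.054)
show('railT',T,t,[(647,317),(685,307),(726,298)],.063)
show('railS',S,s,[(160,309),(131,337),(99,366)],.063)
show('ballT',T,t,[(464,242)],.098)
show('ballS',S,s,[(346,240)],.098)
show('trayT rim',T,t,[(86,52),(220,50),(232,222),(92,227)],.084)
show('trayS rim',S,s,[(717,185),(612,92),(528,158),(628,275)],.084)
E
```

```text
jigT [[0.661, -0.033], [0.704, -0.14], [0.512, -0.216], [0.47, -0.111]]
jigS [[0.666, -0.03], [0.708, -0.138], [0.512, -0.207], [0.473, -0.105]]
gaugeT nut,end [[0.608, -0.14], [0.67, -0.082]]
gaugeS [[0.613, -0.134], [0.674, -0.074]]
railT [[0.437, -0.342], [0.447, -0.379], [0.456, -0.419]]
railS [[0.443, -0.342], [0.453, -0.38], [0.462, -0.419]]
ballT [[0.504, -0.158]]
ballS [[0.508, -0.157]]
trayT rim [[0.678, 0.196], [0.682, 0.07], [0.521, 0.056], [0.514, 0.186]]
trayS rim [[0.681, 0.197], [0.521, 0.187], [0.534, 0.058], [0.705, 0.051]]
```

```bash
python3 -m crank '[{"tx":5.3,"ty":-1.9},{"tx":5.3,"ty":-1.9},{"tx":5.3,"ty":-1.9},{"tx":5.3,"ty":-1.9},{"tx":5.3,"ty":-1.9},{"tx":5.3,"ty":-1.9},{"tx":5.3,"ty":-1.9},{"tx":5.3,"ty":-1.9},{"tx":5.3,"ty":-1.9},{"twist":-8.5,"grip":0.6},{"twist":-8.5,"grip":0.6}]'
python3 - <<'E'
from h import *
o=get_obs();print(o['time'],o['tool_pos'],o['ee_rot'],np.abs(o['qvel']).max())
p=cams.snapshot('wrist');save(p,'w1')
import pickle;pickle.dump((p,o),open('w1.pkl','wb'))
E
```

```text
2.25 [ 0.2484893  -0.49067604  0.21650431] [ 3.14149548e+00 -6.69676002e-06  4.68769598e-01] 0.0018484789468132421invalid input at $[0]: expected keys tx, ty, tz, twist, grip
```

View pics/w1.png

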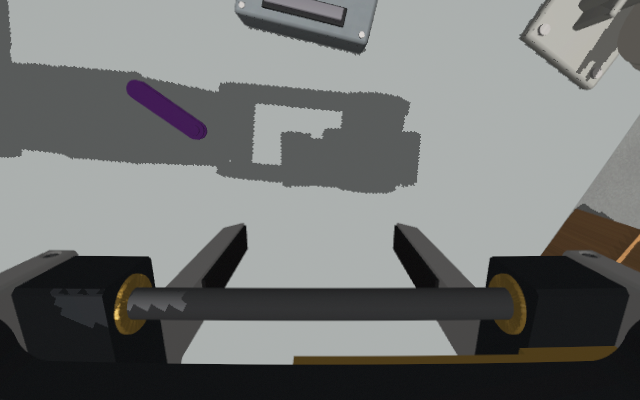

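```bash
python3 -m crank '[{"tx":5.3,"ty":-1.9,"tz":0,"twist":0,"grip":0.6},{"tx":5.3,"ty":-1.9,"tz":0,"twist":0,"grip":0.6},{"tx":5.3,"ty":-1.9,"tz":0,"twist":0,"grip":0.6},{"tx":5.3,"ty":-1.9,"tz":0,"twist":0,"grip":0.6},{"tx":5.3,"ty":-1.9,"tz":0,"twist":0,"grip":0.6},{"tx":5.3,"ty":-1.9,"tz":0,"twist":0,"grip":0.6},{"tx":5.3,"ty":-1.9,"tz":0,"twist":0,"grip":0.6},{"tx":5.3,"ty":-1.9,"tz":0,"twist":0,"grip":0.6},{"tx":5.3,"ty":-1.9,"tz":0,"twist":0,"grip":0.6},{"tx":0,"ty":0,"tz":0,"twist":-8.5,"grip":0.6},{"tx":0,"ty":0,"tz":0,"twist":-8.5,"grip":0.6},{"tx":0,"ty":0,"tz":0,"twist":0,"grip":0.6}]'
python3 - <<'E'
from h import *
o=get_obs();print(o['time'],o['tool_pos'],o['ee_rot'],np.abs(o['qvel']).max())
p=cams.snapshot('wrist');save(p,'w2')
import pickle;pickle.dump((p,o),open('w2.pkl','wb'))
E
```

```text
time: 3.8
tool_pos: [0.5969, -0.1224, 0.2163]
ee_rot: [-3.141, 0.0, 0.764]
wrist_force: [-1.3, -0.7, -0.4]
width: 0.0565
3.8 [ 0.59686454 -0.12238185  0.2163114 ] [-3.14141646e+00  1.96910605e-04  7.64131427e-01] 0.0398864484606629
```

View pics/w2.png

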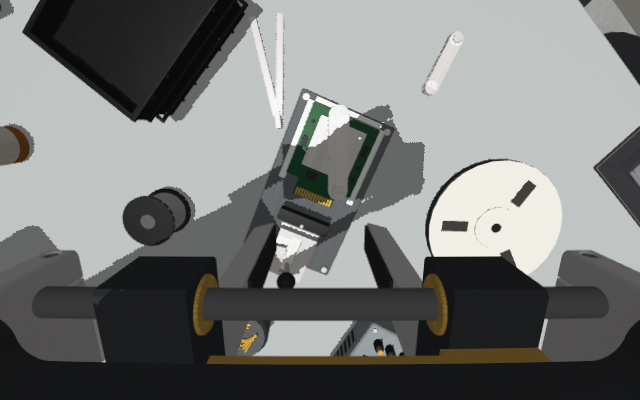

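```bash
python3 - <<'E'
from h import *
import pickle;p,o=pickle.load(open('w2.pkl','rb'))
cv2.imwrite('pics/w2z.png',cv2.resize(p['frame'][80:300,230:430,::-1],None,fx=2.7,fy=2.7,interpolation=cv2.INTER_CUBIC))
E
```

```text
(no output)
```

View pics/w2z.png

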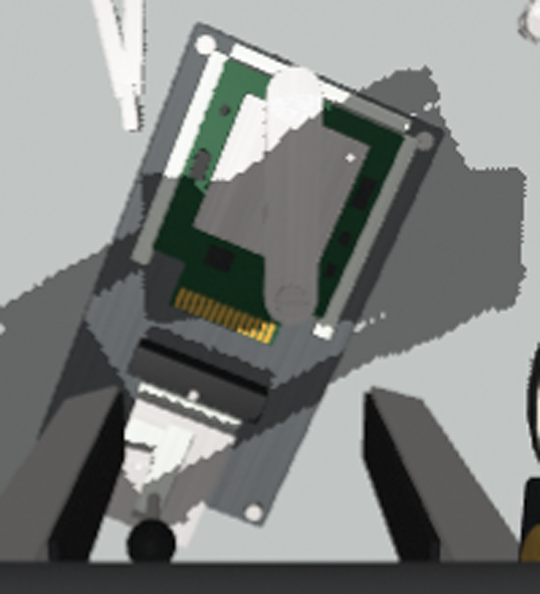

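```bash
python3 - <<'E'
from h import *
import pickle;p,o=pickle.load(open('w2.pkl','rb'))
f=lambda a:(230+a[0]/2.7-.3,80+a[1]/2.7-.3)
P=lambda a,z:plane(p,f(a),z,o)[:2]
a=P((294,67),.054);b=P((292,322),.054);print('g',a,b,(a+b)/2,np.linalg.norm(a-b),np.degrees(np.arctan2(*(a-b)[::-1])))
l=P((266,200),.054);r=P((320,200),.054);print('width',np.linalg.norm(l-r),(l+r)/2)
c=[P(q,.008) for q in((195,22),(443,130),(262,525))];print('jig',c,np.linalg.norm(c[0]-c[1]),np.linalg.norm(c[1]-c[2]),(c[0]+c[2])/2)
print(np.degrees(np.arctan2(*(c[1]-c[2])[::-1])))
print('ball',P((151,541),.098))
can=[P(q,.042) for q in((248,92),(368,145),(195,228))];print('can',can)
E
```

```text
g [ 0.67603305 -0.07224994] [ 0.6016908  -0.14427805] [ 0.63886192 -0.10826399] 0.10351241388713768 44.09421995676529
width 0.022095478088201476 [ 0.63858142 -0.10854521]
jig [array([ 0.66356421, -0.02679641]), array([ 0.70784291, -0.14058557]), array([ 0.5082138 , -0.21846069])] 0.12210067589041157 0.21428093028265918 [ 0.58588901 -0.12262855]
21.310708837955673
ball [ 0.50568865 -0.15715663]
can [array([ 0.65700948, -0.06544321]), array([ 0.67628149, -0.11640906]), array([ 0.6009048 , -0.08788192])]
```

```bash
python3 -m crank '[{"tx":4.0,"ty":1.9,"tz":0,"twist":0,"grip":0.6},{"tx":0,"ty":0,"tz":5,"twist":0,"grip":0.6},{"tx":0,"ty":0,"tz":5,"twist":0,"grip":0.6},{"tx":0,"ty":0,"tz":4,"twist":0,"grip":0.6},{"tx":0,"ty":0,"tz":1,"twist":0,"grip":0.6},{"tx":0,"ty":0,"tz":0,"twist":0,"grip":0.6},{"tx":0,"ty":0,"tz":0,"twist":0,"grip":0.6}]'
python3 - <<'E'
from h import *
o=get_obs();print(o['time'],o['tool_pos'],o['ee_rot'],np.abs(o['qvel']).max())
p=cams.snapshot('wrist');save(p,'w3')
import pickle;pickle.dump((p,o),open('w3.pkl','wb'))
E
```

```text
time: 4.72
tool_pos: [0.6404, -0.1092, 0.0694]
ee_rot: [3.137, -0.003, 0.765]
wrist_force: [0.3, 0.6, 0.6]
width: 0.0564
4.725 [ 0.64044081 -0.10915588  0.0694228 ] [ 3.13733050e+00 -2.54505905e-03  7.64857897e-01] 0.007574196188027061
```

View pics/w3.png

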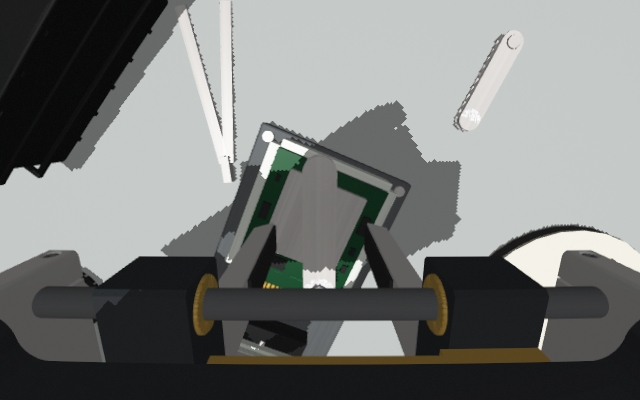

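```bash
python3 -m crank '[{"tx":0,"ty":0,"tz":0.8,"twist":0,"grip":0.6},{"tx":0,"ty":0,"tz":0.3,"twist":0,"grip":0.6},{"tx":0,"ty":0,"tz":0,"twist":0,"grip":0.6}]'
```

```text
time: 5.15
tool_pos: [0.6384, -0.1085, 0.0549]
ee_rot: [-3.141, 0.001, 0.765]
wrist_force: [-0.1, 0.1, -0.4]
width: 0.0561
```

```bash
python3 -m crank '[{"tx":0,"ty":0,"tz":0,"twist":0,"grip":0.12},{"tx":0,"ty":0,"tz":0,"twist":0,"grip":0.12},{"tx":0,"ty":0,"tz":0,"twist":0,"grip":0.12},{"tx":0,"ty":0,"tz":0,"twist":0,"grip":0.12}]'
```

```text
time: 5.65
tool_pos: [0.6389, -0.1087, 0.0556]
ee_rot: [3.141, -0.0, 0.765]
wrist_force: [-0.5, -0.3, 0.1]
width: 0.0217
```

```bash
python3 -m crank '[{"tx":0,"ty":0,"tz":-1,"twist":0,"grip":0.12},{"tx":0,"ty":0,"tz":-3,"twist":0,"grip":0.12},{"tx":0,"ty":0,"tz":-4,"twist":0,"grip":0.12},{"tx":0,"ty":0,"tz":-3,"twist":0,"grip":0.12},{"tx":0,"ty":0,"tz":0,"twist":0,"grip":0.12}]'
python3 - <<'E'
from h import *
o=get_obs();print(o['time'],o['tool_pos'],o['ee_rot'],np.abs(o['qvel']).max())
p=cams.snapshot('wrist');save(p,'w4')
import pickle;pickle.dump((p,o),open('w4.pkl','wb'))
E
```

```text
time: 6.28
tool_pos: [0.6406, -0.109, 0.1698]
ee_rot: [3.135, -0.004, 0.766]
wrist_force: [0.1, -0.5, -1.3]
width: 0.0219
6.275 [ 0.64060598 -0.10903637  0.16978903] [ 3.13488356 -0.00405061  0.76554868] 0.0774009519728727
```

View pics/w4.png

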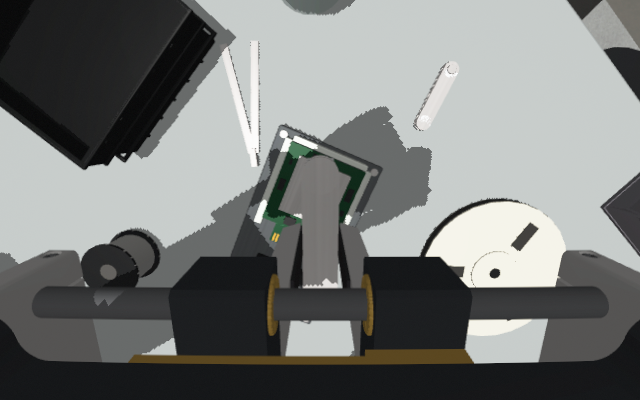

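```bash
python3 -m crank '[{"tx":2.7,"ty":-3.9,"tz":0,"twist":0,"grip":0.12},{"tx":2.7,"ty":-3.9,"tz":0,"twist":0,"grip":0.12},{"tx":2.7,"ty":-3.9,"tz":0,"twist":0,"grip":0.12},{"tx":2.7,"ty":-3.9,"tz":0,"twist":0,"grip":0.12},{"tx":2.7,"ty":-3.9,"tz":0,"twist":0,"grip":0.12},{"tx":0,"ty":0,"tz":0,"twist":10,"grip":0.12},{"tx":0,"ty":0,"tz":0,"twist":10,"grip":0.12},{"tx":0,"ty":0,"tz":0,"twist":10,"grip":0.12},{"tx":0,"ty":0,"tz":0,"twist":10,"grip":0.12},{"tx":0,"ty":0,"tz":0,"twist":0,"grip":0.12},{"tx":0,"ty":0,"tz":0,"twist":0,"grip":0.12}]'
python3 - <<'E'
from h import *
o=get_obs();print(o['time'],o['tool_pos'],o['ee_rot'],np.abs(o['qvel']).max())
p=cams.snapshot('wrist');save(p,'w5')
import pickle;pickle.dump((p,o),open('w5.pkl','wb'))
E
```

```text
time: 7.7
tool_pos: [0.6004, 0.1255, 0.1639]
ee_rot: [3.141, 0.002, 0.07]
wrist_force: [0.1, 0.6, -0.6]
width: 0.0215
7.7 [0.60037066 0.1254658  0.1639479 ] [3.14139511e+00 2.47895256e-03 6.98048345e-02] 0.008942288965363981
```

View pics/w5.png

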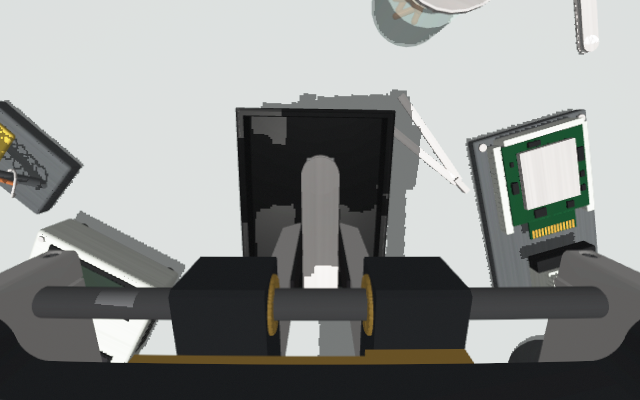

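```bash
python3 - <<'E'
from h import *
import pickle;p,o=pickle.load(open('w5.pkl','rb'))
for u in((237,108),(394,110)):print(plane(p,u,.084,o))
c=np.array([.6,.1255,.06]);
from itertools import product
for u in((243,250),(391,250),(388,250),(381,250)):print(u,plane(p,u,.084,o),plane(p,u,.06,o))
E
```

```text
[0.67791339 0.19876687 0.084     ]
[0.68504179 0.07285224 0.084     ]
(243, 250) [0.55552588 0.19296221 0.084     ] [0.54463439 0.1989197  0.06      ]
(391, 250) [0.56475219 0.06010175 0.084     ] [0.55475193 0.05322519 0.06      ]
(388, 250) [0.56457074 0.06280187 0.084     ] [0.55455297 0.05618614 0.06      ]
(381, 250) [0.56414665 0.06909844 0.084     ] [0.5540879  0.06309095 0.06      ]
```

```bash
python3 -m crank '[{"tx":0,"ty":-0.4,"tz":3,"twist":0,"grip":0.12},{"tx":0,"ty":0,"tz":3,"twist":0,"grip":0.12},{"tx":0,"ty":0,"tz":1.9,"twist":0,"grip":0.12},{"tx":0,"ty":0,"tz":0.5,"twist":0,"grip":0.12},{"tx":0,"ty":0,"tz":0,"twist":0,"grip":0.12},{"tx":0,"ty":0,"tz":0,"twist":0,"grip":0.12}]'
```

```text
time: 8.5
tool_pos: [0.6017, 0.1296, 0.0831]
ee_rot: [-3.142, -0.003, 0.067]
wrist_force: [0.9, 0.0, -1.3]
width: 0.022
```

```bash
python3 -m crank '[{"tx":0,"ty":0,"tz":0.2,"twist":0,"grip":0.12},{"tx":0,"ty":0,"tz":0,"twist":0,"grip":0.12}]'
```

```text
time: 8.75
tool_pos: [0.6009, 0.1295, 0.0798]
ee_rot: [3.142, -0.001, 0.067]
wrist_force: [0.1, 0.1, -0.8]
width: 0.0218
```

Now at about 0.080; continue to contact (~0.0745).

```bash
python3 -m crank '[{"tx":0,"ty":0,"tz":0.2,"twist":0,"grip":0.12},{"tx":0,"ty":0,"tz":0,"twist":0,"grip":0.12}]'; python3 -m crank '[{"tx":0,"ty":0,"tz":0.2,"twist":0,"grip":0.12},{"tx":0,"ty":0,"tz":0,"twist":0,"grip":0.12}]'
```

```text
time: 9.0
tool_pos: [0.6006, 0.1295, 0.0772]
ee_rot: [3.141, 0.001, 0.067]
wrist_force: [-0.2, 0.3, -0.5]
width: 0.0216
time: 9.25
tool_pos: [0.6005, 0.1295, 0.0751]
ee_rot: [3.141, 0.001, 0.067]
wrist_force: [0.2, -0.2, -0.6]
width: 0.0215
```

```bash
python3 -m crank '[{"tx":0,"ty":0,"tz":0.1,"twist":0,"grip":0.12},{"tx":0,"ty":0,"tz":0,"twist":0,"grip":0.12}]'
```

```text
time: 9.5
tool_pos: [0.6007, 0.1295, 0.0744]
ee_rot: [3.141, 0.0, 0.067]
wrist_force: [0.6, 0.6, -1.2]
width: 0.0217
```

```bash
python3 -m crank '[{"tx":0,"ty":0,"tz":0.1,"twist":0,"grip":0.12},{"tx":0,"ty":0,"tz":0,"twist":0,"grip":0.12}]';python3 -m crank '[{"tx":0,"ty":0,"tz":0.1,"twist":0,"grip":0.12},{"tx":0,"ty":0,"tz":0,"twist":0,"grip":0.12}]'
```

```text
time: 9.75
tool_pos: [0.6009, 0.1295, 0.0736]
ee_rot: [3.142, -0.0, 0.067]
wrist_force: [-0.3, -0.3, -0.9]
width: 0.0217
time: 10.0
tool_pos: [0.6009, 0.1295, 0.0735]
ee_rot: [3.141, -0.001, 0.067]
wrist_force: [-1.9, -0.2, 5.3]
width: 0.0215
```

```bash
python3 -m crank '[{"tx":0,"ty":0,"tz":0,"twist":0,"grip":0.45},{"tx":0,"ty":0,"tz":0,"twist":0,"grip":0.45},{"tx":0,"ty":0,"tz":0,"twist":0,"grip":0.45},{"tx":0,"ty":0,"tz":-1,"twist":0,"grip":0.45},{"tx":0,"ty":0,"tz":-4,"twist":0,"grip":0.45},{"tx":0,"ty":0,"tz":-5,"twist":0,"grip":0.45},{"tx":0,"ty":0,"tz":0,"twist":0,"grip":0.0},{"tx":0,"ty":0,"tz":0,"twist":0,"grip":0.0}]'
python3 - <<'E'
from h import *
o=get_obs();print(o['time'],o['tool_pos'],o['ee_rot'],np.abs(o['qvel']).max())
p=cams.snapshot('wrist');save(p,'w6')
E
```

```text
time: 11.0
tool_pos: [0.6006, 0.1295, 0.1725]
ee_rot: [3.142, -0.0, 0.067]
wrist_force: [0.6, 0.2, -1.5]
width: 0.0257
11.0 [0.60063518 0.12954089 0.17253849] [ 3.14150856e+00 -2.20796301e-04  6.74085690e-02] 0.039061319764763465
```

View pics/w6.png

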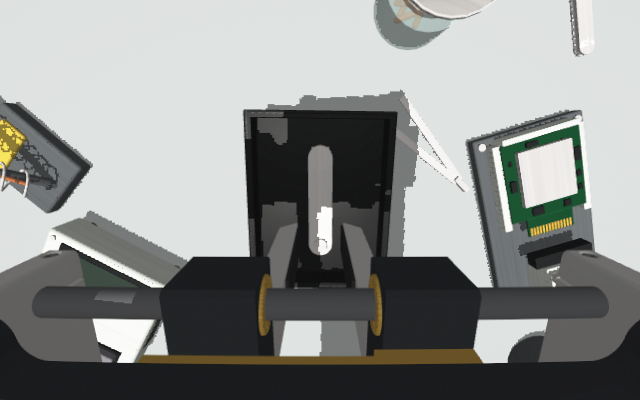

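```bash
python3 -m crank '[{"tx":-2.3,"ty":5.6,"tz":0,"twist":0,"grip":0.5},{"tx":-2.3,"ty":5.6,"tz":0,"twist":0,"grip":0.5},{"tx":-2.3,"ty":5.6,"tz":0,"twist":0,"grip":0.5},{"tx":-2.3,"ty":5.6,"tz":0,"twist":0,"grip":0.5},{"tx":-2.3,"ty":5.6,"tz":0,"twist":0,"grip":0.5},{"tx":0,"ty":0,"tz":0,"twist":-10.7,"grip":0.5},{"tx":0,"ty":0,"tz":0,"twist":-10.7,"grip":0.5},{"tx":0,"ty":0,"tz":0,"twist":-10.7,"grip":0.5},{"tx":0,"ty":0,"tz":0,"twist":-10.7,"grip":0.5},{"tx":0,"ty":0,"tz":0,"twist":-10.7,"grip":0.5},{"tx":0,"ty":0,"tz":0,"twist":-10.7,"grip":0.5},{"tx":0,"ty":0,"tz":0,"twist":-10.7,"grip":0.5}]'
python3 -m crank '[{"tx":0,"ty":0,"tz":0,"twist":-10.7,"grip":0.5},{"tx":0,"ty":0,"tz":0,"twist":-10.7,"grip":0.5},{"tx":0,"ty":0,"tz":0,"twist":-10.7,"grip":0.5},{"tx":0,"ty":0,"tz":0,"twist":0,"grip":0.5},{"tx":0,"ty":0,"tz":0,"twist":0,"grip":0.5}]'
python3 - <<'E'
from h import *
o=get_obs();print(o['time'],o['tool_pos'],o['ee_rot'],np.abs(o['qvel']).max(),o['joint_positions'])
p=cams.snapshot('wrist');save(p,'w7')
import pickle;pickle.dump((p,o),open('w7.pkl','wb'))
E
```

```text
time: 12.55
tool_pos: [0.5037, -0.1571, 0.1701]
ee_rot: [-3.137, -0.001, 1.381]
wrist_force: [-0.4, -0.2, -0.6]
width: 0.0471
time: 13.18
tool_pos: [0.5043, -0.1574, 0.1713]
ee_rot: [-3.14, -0.001, 1.932]
wrist_force: [0.4, -0.5, -0.2]
width: 0.047
13.175 [ 0.50434369 -0.15735148  0.17130863] [-3.14003044e+00 -1.45157226e-03  1.93229421e+00] 0.01132032958889556 [-4.09729478e-01  5.38550625e-02  1.49558935e+00 -4.80425780e-05
  1.59428020e+00 -7.71229575e-01]
```

View pics/w7.png

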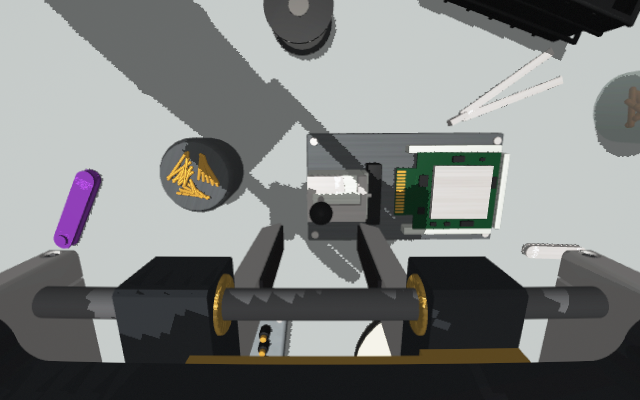

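```bash
python3 - <<'E'
from h import *
import pickle;p,o=pickle.load(open('w7.pkl','rb'))
print('ball',plane(p,(320.5,212),.098,o))
c=[plane(p,u,.008,o)[:2] for u in((306,133),(504,132),(491,239),(305,239))]
print(np.round(c,4),np.linalg.norm(c[0]-c[1]),np.linalg.norm(c[1]-c[2]),np.mean(c,0),np.degrees(np.arctan2(*(c[1]-c[0])[::-1])),np.degrees(np.arctan2(*(c[2]-c[3])[::-1])))
cv2.imwrite('pics/w7z.png',cv2.resize(p['frame'][120:260,240:520,::-1],None,fx=2.8,fy=2.8,interpolation=cv2.INTER_CUBIC))
E
```

```text
ball [ 0.50448114 -0.15753859  0.098     ]
[[ 0.4673 -0.1035]
 [ 0.6704 -0.0251]
 [ 0.7168 -0.1413]
 [ 0.5084 -0.2195]] 0.2176754811350938 0.1251293803433696 [ 0.59069838 -0.12233841] 21.13504704026941 20.572010240289206
```

View pics/w7z.png

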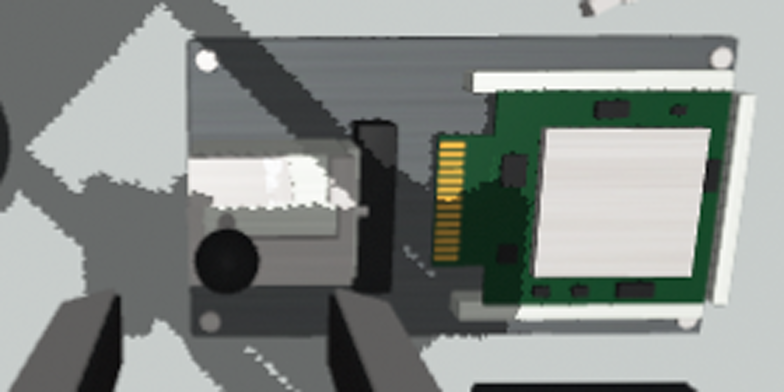

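```bash
python3 -m crank '[{"tx":0,"ty":0,"tz":3,"twist":0,"grip":0.5},{"tx":0,"ty":0,"tz":3,"twist":0,"grip":0.5},{"tx":0,"ty":0,"tz":1.4,"twist":0,"grip":0.5},{"tx":0,"ty":0,"tz":0,"twist":0,"grip":0.5},{"tx":0,"ty":0,"tz":0,"twist":0,"grip":0.5}]'
python3 - <<'E'
from h import *
o=get_obs();print(o['time'],o['tool_pos'],o['ee_rot'])
p=cams.snapshot('wrist');save(p,'w8')
cv2.imwrite('pics/w8z.png',cv2.resize(p['frame'][120:320,200:500,::-1],None,fx=2.6,fy=2.6,interpolation=cv2.INTER_CUBIC))
E
```

```text
time: 13.85
tool_pos: [0.5057, -0.1579, 0.0998]
ee_rot: [3.14, 0.002, 1.935]
wrist_force: [0.5, 0.7, 0.4]
width: 0.0473
13.85 [ 0.50568964 -0.15792376  0.09983217] [3.13991022e+00 1.69231453e-03 1.93457429e+00]
```

View pics/w8z.png

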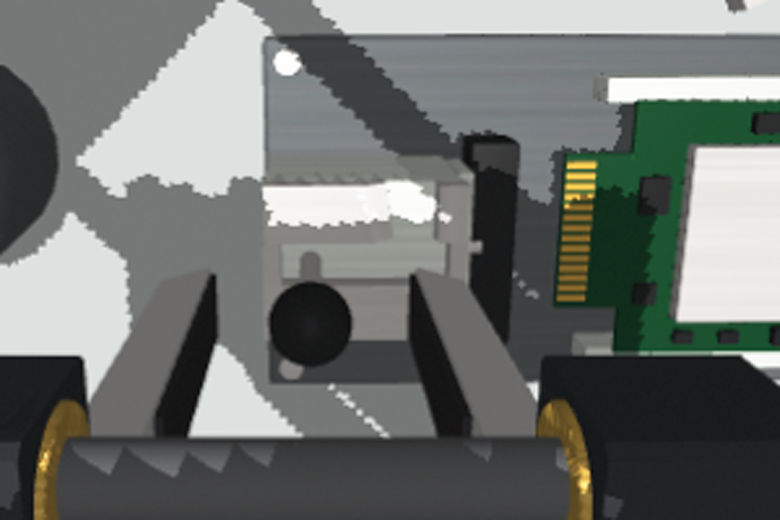

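```bash
python3 -m crank '[{"tx":0,"ty":0,"tz":0,"twist":0,"grip":0.1},{"tx":0,"ty":0,"tz":0,"twist":0,"grip":0.1},{"tx":0,"ty":0,"tz":0,"twist":0,"grip":0.1},{"tx":0,"ty":0,"tz":0,"twist":0,"grip":0.1}]'
```

```text
time: 14.4
tool_pos: [0.505, -0.1577, 0.0987]
ee_rot: [3.141, 0.0, 1.935]
wrist_force: [0.8, 0.3, 0.1]
width: 0.0181
```

```bash

python3 - <<'E'
from h import *
o=get_obs();print(o['time'],o['tool_pos'],o['width'])
p=cams.snapshot('wrist');s=cams.snapshot('scene')
cv2.imwrite('pics/w9z.png',cv2.resize(p['frame'][120:320,200:500,::-1],None,fx=2.6,fy=2.6,interpolation=cv2.INTER_CUBIC))
cv2.imwrite('pics/s9z.png',cv2.resize(s['frame'][180:320,200:370,::-1],None,fx=4,fy=4,interpolation=cv2.INTER_CUBIC))
E
```

```text
14.4 [ 0.50495032 -0.15766776  0.09872826] 0.01806899459011388
```

View pics/w9z.png

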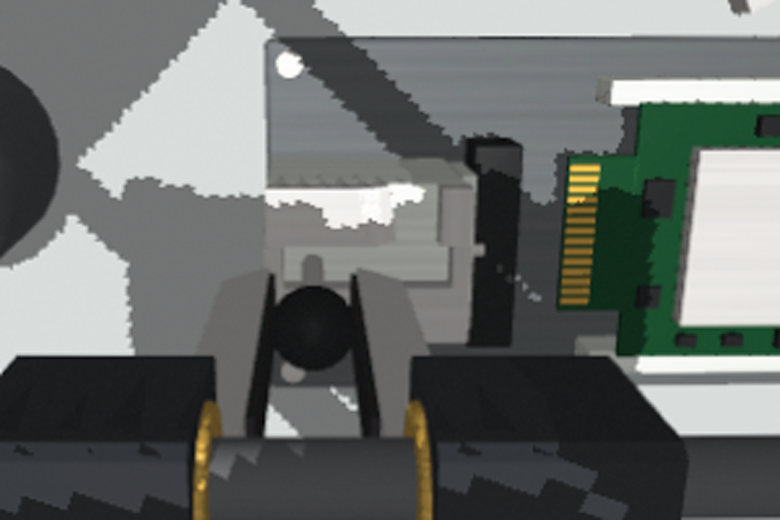

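View pics/s9z.png

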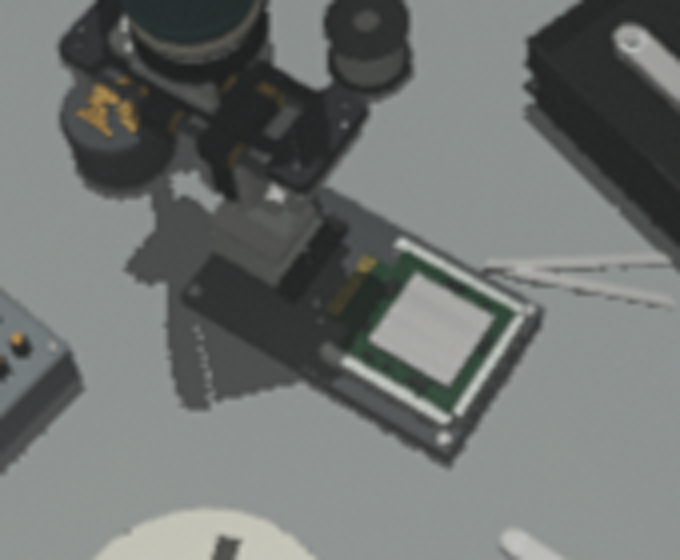

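```bash
python3 -m crank '[{"tx":0,"ty":0.5,"tz":0,"twist":0,"grip":0.1},{"tx":0,"ty":0.7,"tz":0,"twist":0,"grip":0.1},{"tx":0,"ty":0.7,"tz":0,"twist":0,"grip":0.1},{"tx":0,"ty":0.6,"tz":0,"twist":0,"grip":0.1},{"tx":0,"ty":0.3,"tz":0,"twist":0,"grip":0.1},{"tx":0,"ty":0,"tz":0,"twist":0,"grip":0.1},{"tx":0,"ty":0,"tz":0,"twist":0,"grip":0.1}]'
python3 - <<'E'
from h import *
o=get_obs();print(o['time'],o['tool_pos'],o['width'])
p=cams.snapshot('wrist')
cv2.imwrite('pics/w10z.png',cv2.resize(p['frame'][120:320,200:500,::-1],None,fx=2.6,fy=2.6,interpolation=cv2.INTER_CUBIC))
E
```

```text
time: 15.38
tool_pos: [0.5287, -0.149, 0.0986]
ee_rot: [-3.135, 0.0, 1.934]
wrist_force: [-9.2, -3.1, 4.1]
width: 0.0182
15.375 [ 0.52872348 -0.14896217  0.09860791] 0.01823325448624155
```

View pics/w10z.png

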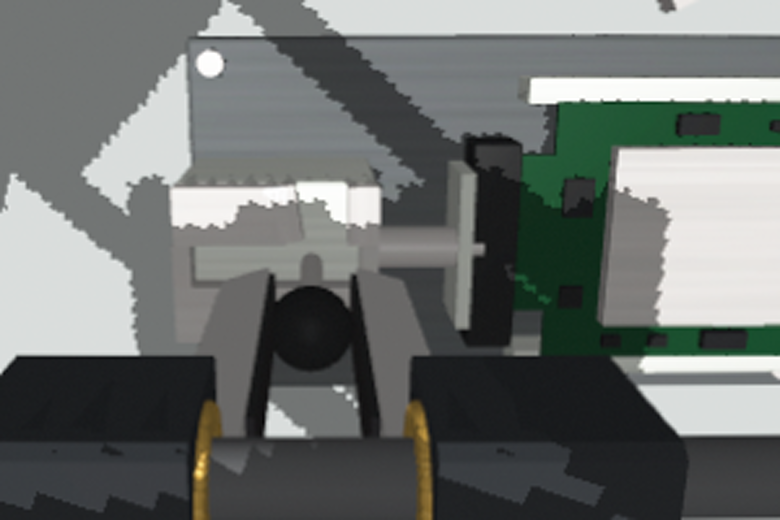

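```bash
python3 -m crank '[{"tx":0,"ty":0.1,"tz":0,"twist":0,"grip":0.1},{"tx":0.5,"ty":0,"tz":0.03,"twist":0,"grip":0.1},{"tx":0.49,"ty":0,"tz":0.07,"twist":0,"grip":0.1},{"tx":0.0,"ty":0,"tz":0,"twist":0,"grip":0.1}]'
```

```text
time: 15.92
tool_pos: [0.5261, -0.1395, 0.0977]
ee_rot: [-3.135, 0.001, 1.934]
wrist_force: [-7.9, -3.4, 4.8]
width: 0.0183
```

```bash
python3 -m crank '[{"tx":0.49,"ty":0,"tz":0.12,"twist":0,"grip":0.1},{"tx":0.47,"ty":0,"tz":0.17,"twist":0,"grip":0.1},{"tx":0.45,"ty":0,"tz":0.22,"twist":0,"grip":0.1},{"tx":0.42,"ty":0,"tz":0.26,"twist":0,"grip":0.1},{"tx":0.4,"ty":0,"tz":0.31,"twist":0,"grip":0.1},{"tx":0.0,"ty":0,"tz":0,"twist":0,"grip":0.1},{"tx":0.0,"ty":0,"tz":0,"twist":0,"grip":0.1}]'
python3 - <<'E'
from h import *
o=get_obs();print(o['time'],o['tool_pos'],o['width'])
p=cams.snapshot('wrist')
cv2.imwrite('pics/w11z.png',cv2.resize(p['frame'][120:320,200:500,::-1],None,fx=2.6,fy=2.6,interpolation=cv2.INTER_CUBIC))
E
```

```text
time: 16.8
tool_pos: [0.5175, -0.1176, 0.0862]
ee_rot: [-3.134, -0.002, 1.935]
wrist_force: [-9.3, -1.3, 5.5]
width: 0.0184
16.8 [ 0.51749512 -0.11757691  0.08619162] 0.018408915308560127
```

View pics/w11z.png

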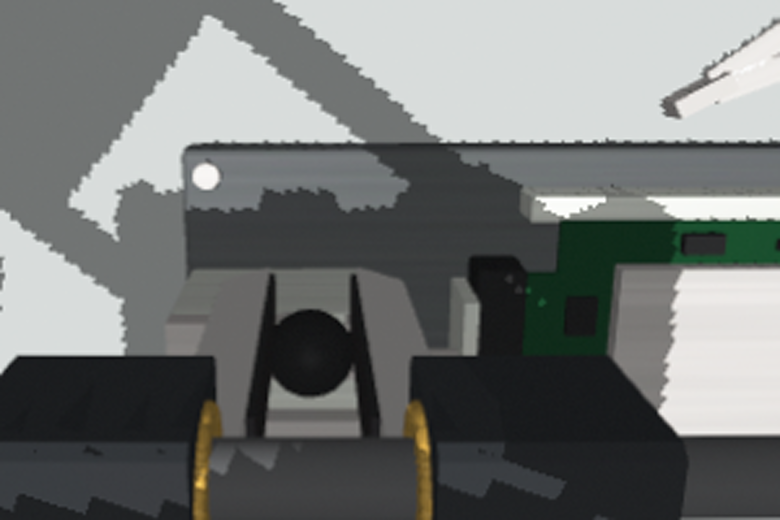

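```bash
python3 -m crank '[{"tx":0.2,"ty":0,"tz":0.15,"twist":0,"grip":0.1},{"tx":0.0,"ty":0,"tz":0,"twist":0,"grip":0.1}]';  python3 -m crank '[{"tx":0.2,"ty":0,"tz":0.15,"twist":0,"grip":0.1},{"tx":0.0,"ty":0,"tz":0,"twist":0,"grip":0.1}]'
python3 - <<'E'
from h import *
o=get_obs();print(o['time'],o['tool_pos'],o['width'])
p=cams.snapshot('wrist');s=cams.snapshot('scene')
cv2.imwrite('pics/w12z.png',cv2.resize(p['frame'][120:320,200:500,::-1],None,fx=2.6,fy=2.6,interpolation=cv2.INTER_CUBIC))
cv2.imwrite('pics/s12z.png',cv2.resize(s['frame'][180:320,200:370,::-1],None,fx=4,fy=4,interpolation=cv2.INTER_CUBIC))
E
```

```text
time: 17.1
tool_pos: [0.5168, -0.1157, 0.0848]
ee_rot: [-3.134, -0.002, 1.935]
wrist_force: [-8.1, -2.1, 5.8]
width: 0.0182
time: 17.35
tool_pos: [0.5161, -0.1138, 0.0831]
ee_rot: [-3.134, -0.002, 1.934]
wrist_force: [-8.8, -1.8, 4.3]
width: 0.0184
17.35 [ 0.51609716 -0.11381274  0.08307806] 0.018420448356137004
```

View pics/w12z.png

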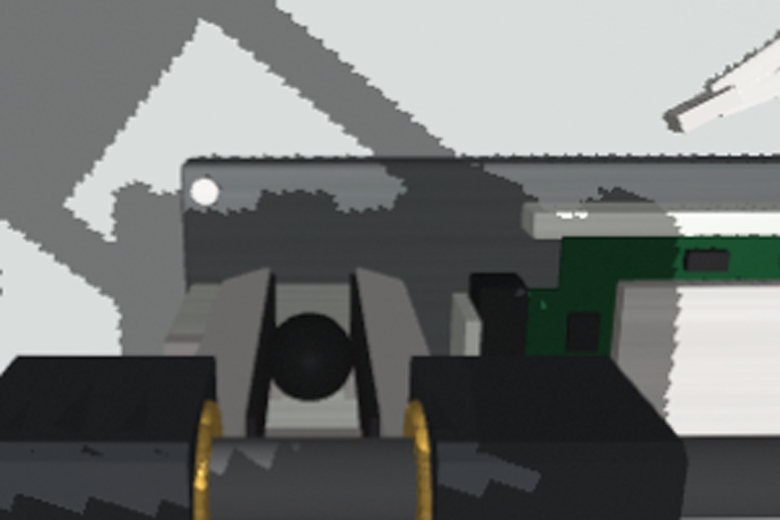

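View pics/s12z.png

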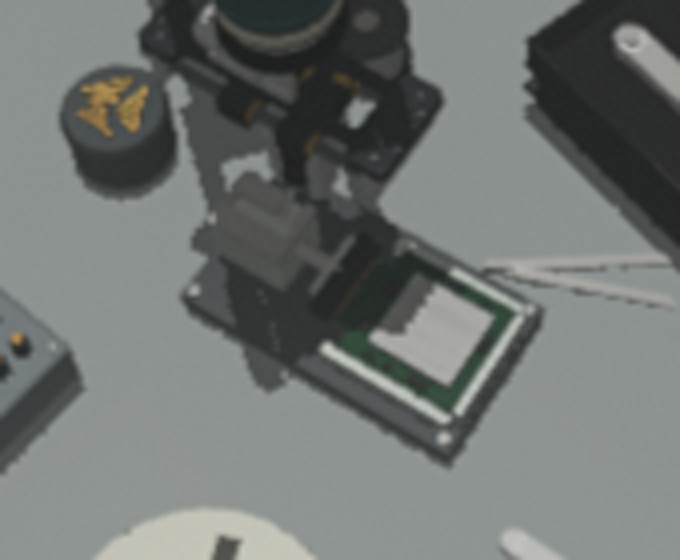

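```bash
cat > th.py <<'E'
from h import *
def th(p,o,uv,yaw=20.9):
    # jig y=0 line: ball initially at (0.5047,-0.1576)
    a=np.radians(yaw);ex=np.array([np.cos(a),np.sin(a)]);ey=np.array([-ex[1],ex[0]])
    out=[]
    for t in np.arange(0,.9,.05):
        P=plane(p,uv,.048+.05*np.cos(t),o)[:2]-np.array([.5047,-.1576])
        out.append((abs(P@ey-.05*np.sin(t)),t,P@ex,P@ey))
    return min(out)
E
python3 - <<'E'
from th import *
o=get_obs();p=cams.snapshot('wrist')
g=p['frame'].astype(int).sum(2)[225:290,290:350]
m=(g<70).astype(np.uint8)
print(th(p,o,(200+311/2.6-.3,120+355/2.6-.3)))
import pickle
print(o['wrist_force'],o['tool_pos'])
E
```

```text
(np.float64(0.0013134700275093392), np.float64(0.7000000000000001), np.float64(0.02553978347711593), np.float64(0.03089741433437522))
[-8.62660072 -1.97545433  5.2681965 ] [ 0.51615731 -0.11388181  0.0831554 ]
```

```bash
python3 -m crank '[{"tx":0.1,"ty":-0.2,"tz":0.05,"twist":0,"grip":0.1},{"tx":0.0,"ty":-0.2,"tz":0,"twist":0,"grip":0.1},{"tx":0.0,"ty":0,"tz":0,"twist":0,"grip":0.1}]';python3 -m crank '[{"tx":0,"ty":-0.2,"tz":0,"twist":0,"grip":0.1},{"tx":0.0,"ty":0,"tz":0,"twist":0,"grip":0.1}]'
```

```text
time: 17.88
tool_pos: [0.5151, -0.1142, 0.0832]
ee_rot: [3.141, 0.001, 1.935]
wrist_force: [-1.2, -2.1, 1.5]
width: 0.0182
time: 18.12
tool_pos: [0.5148, -0.1145, 0.0834]
ee_rot: [3.138, 0.001, 1.935]
wrist_force: [5.9, -0.3, -2.7]
width: 0.0181
```

```bash
python3 -m crank '[{"tx":0,"ty":0.1,"tz":0,"twist":0,"grip":0.1},{"tx":0.0,"ty":0,"tz":0,"twist":0,"grip":0.4},{"tx":0.0,"ty":0,"tz":0,"twist":0,"grip":0.4},{"tx":0.0,"ty":0,"tz":0,"twist":0,"grip":0.4},{"tx":0.0,"ty":0,"tz":-1,"twist":0,"grip":0.4},{"tx":0.0,"ty":0,"tz":-4,"twist":0,"grip":0.4},{"tx":0.0,"ty":0,"tz":-4,"twist":0,"grip":0.0},{"tx":0.0,"ty":0,"tz":0,"twist":0,"grip":0.0}]'
python3 - <<'E'
from h import *
import pickle
o=get_obs();print(o['time'],o['tool_pos'],o['width'])
p=cams.snapshot('wrist');pickle.dump((p,o),open('w13.pkl','wb'))
cv2.imwrite('pics/w13z.png',cv2.resize(p['frame'][120:320,200:500,::-1],None,fx=2.6,fy=2.6,interpolation=cv2.INTER_CUBIC))
E
```

```text
time: 19.12
tool_pos: [0.5163, -0.115, 0.1782]
ee_rot: [3.135, 0.006, 1.935]
wrist_force: [0.1, 0.4, 0.4]
width: 0.021
19.125 [ 0.51627881 -0.1150315   0.17823196] 0.020964184850686886
```

View pics/w13z.png

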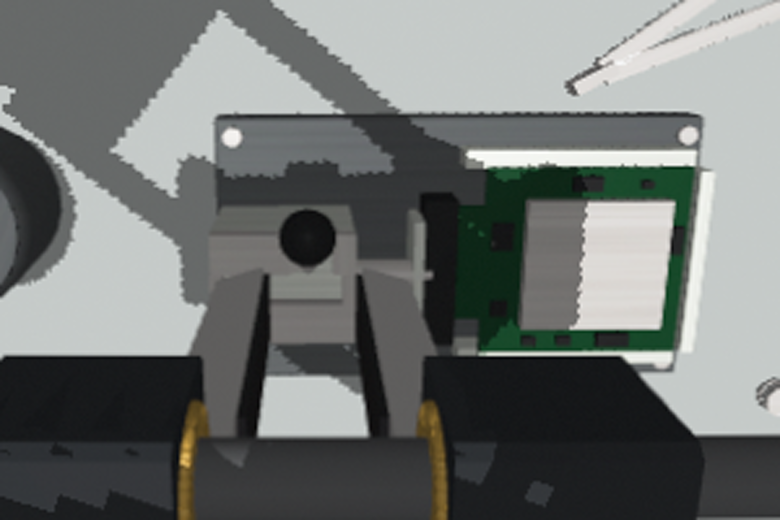

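```bash
python3 -m crank '[{"tx":-4.3,"ty":-3.0,"tz":0,"twist":0,"grip":0},{"tx":-4.3,"ty":-3.0,"tz":0,"twist":0,"grip":0},{"tx":-4.3,"ty":-3.0,"tz":0,"twist":0,"grip":0},{"tx":-4.3,"ty":-3.0,"tz":0,"twist":0,"grip":0},{"tx":-4.3,"ty":-3.0,"tz":0,"twist":7,"grip":0},{"tx":0,"ty":0,"tz":0,"twist":0,"grip":0},{"tx":0,"ty":0,"tz":0,"twist":0,"grip":0}]'
python3 - <<'E'
from th import *
import pickle
p,o=pickle.load(open('w13.pkl','rb'));print(th(p,o,(200+307/2.6,120+237/2.6)))
o=get_obs();print(o['time'],o['tool_pos'],o['ee_rot'],o['width'])
p=cams.snapshot('wrist');save(p,'w14');pickle.dump((p,o),open('w14.pkl','wb'))
E
```

```text
time: 20.05
tool_pos: [0.4499, -0.3677, 0.1716]
ee_rot: [-3.14, -0.003, 1.813]
wrist_force: [-0.2, -0.0, -0.2]
width: 0.0001
(np.float64(0.0003306801034415677), np.float64(0.65), np.float64(0.024680209108919212), np.float64(0.030590000390243545))
20.05 [ 0.44991322 -0.36765975  0.17156897] [-3.14049084e+00 -3.13996470e-03  1.81299097e+00] 6.584987141534568e-05
```

View pics/w14.png

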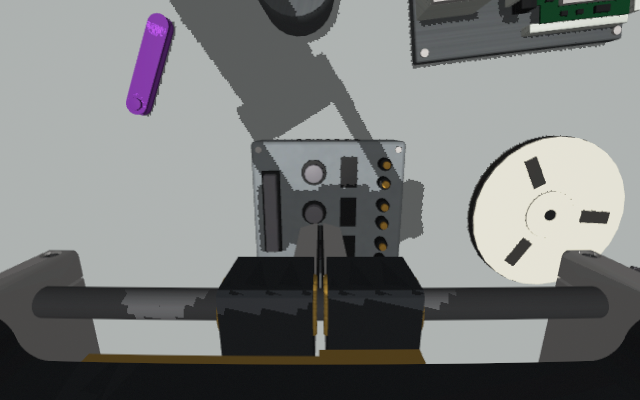

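```bash
python3 - <<'E'
from h import *
import pickle
p,o=pickle.load(open('w14.pkl','rb'))
cv2.imwrite('pics/w14z.png',cv2.resize(p['frame'][130:270,240:420,::-1],None,fx=4,fy=4,interpolation=cv2.INTER_CUBIC))
g=cv2.cvtColor(p['frame'],cv2.COLOR_RGB2GRAY)
c=[plane(p,u,.063,o)[:2] for u in((314,172.5),(314,212))]
d=c[0]-c[1];print(c,np.linalg.norm(d),np.degrees(np.arctan2(-d[0],d[1])),c[1]-d)
E
```

```text
[array([ 0.43721441, -0.34163822]), array([ 0.44625939, -0.3791116 ])] 0.03854952418800633 13.569975702185648 [ 0.45530437 -0.41658498]
```

View pics/w14z.png

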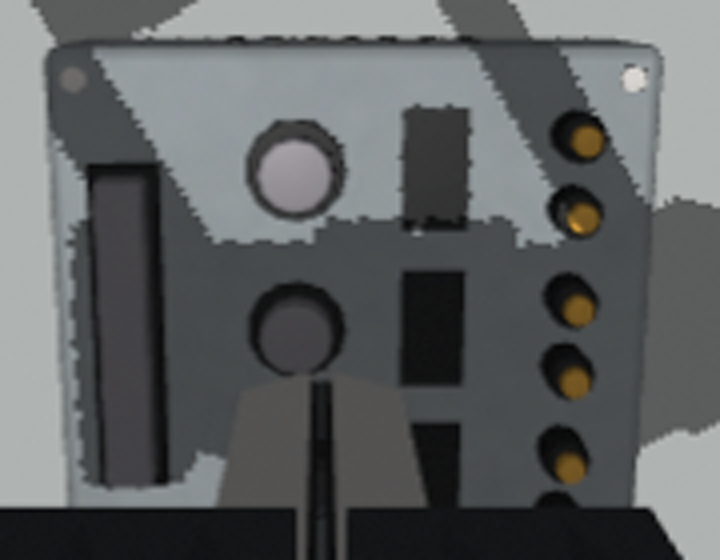

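```bash
python3 -m crank '[{"tx":2.8,"ty":-0.6,"tz":0,"twist":0,"grip":0},{"tx":0,"ty":0,"tz":4,"twist":0,"grip":0},{"tx":0,"ty":0,"tz":4,"twist":0,"grip":0},{"tx":0,"ty":0,"tz":1,"twist":0,"grip":0},{"tx":0,"ty":0,"tz":0,"twist":0,"grip":0},{"tx":0,"ty":0,"tz":0,"twist":0,"grip":0}]'
```

```text
time: 20.85
tool_pos: [0.4391, -0.3435, 0.0853]
ee_rot: [3.14, 0.003, 1.813]
wrist_force: [1.5, 0.0, -0.0]
width: 0.0003
```

```bash
python3 -m crank '[{"tx":0,"ty":0,"tz":0.6,"twist":0,"grip":0},{"tx":0,"ty":0,"tz":0.3,"twist":0,"grip":0},{"tx":0,"ty":0,"tz":0,"twist":0,"grip":0}]'
python3 - <<'E'
from h import *
o=get_obs();print(o['time'],o['tool_pos'],o['ee_rot'],o['wrist_force'])
p=cams.snapshot('wrist')
cv2.imwrite('pics/w15z.png',cv2.resize(p['frame'][130:270,240:420,::-1],None,fx=4,fy=4,interpolation=cv2.INTER_CUBIC))
E
```

```text
time: 21.22
tool_pos: [0.4377, -0.3429, 0.074]
ee_rot: [-3.141, -0.0, 1.813]
wrist_force: [-0.1, -0.0, -0.2]
width: 0.0001
21.225 [ 0.43774746 -0.34285103  0.07402204] [-3.14142546e+00 -2.08288463e-04  1.81251126e+00] [-0.12896866 -0.04206648 -0.15558878]
```

View pics/w15z.png

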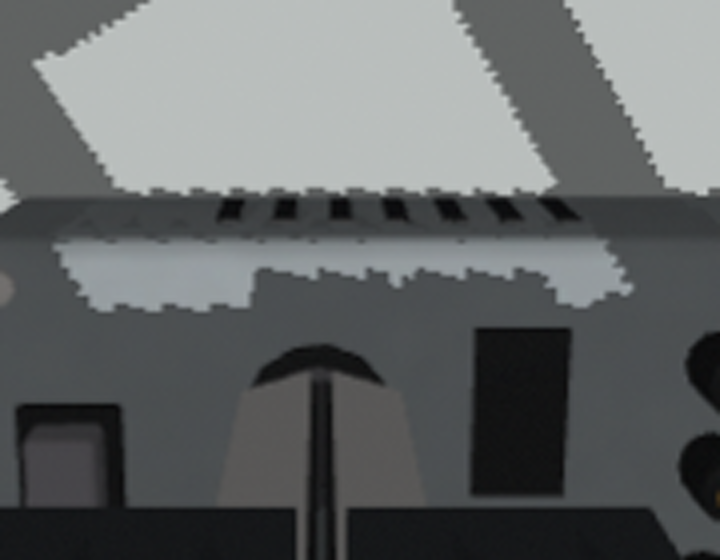

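```bash
python3 -m crank '[{"tx":0,"ty":0,"tz":0.3,"twist":0,"grip":0},{"tx":0,"ty":0,"tz":0.2,"twist":0,"grip":0},{"tx":0,"ty":0,"tz":0,"twist":0,"grip":0}]';python3 -m crank '[{"tx":0,"ty":0,"tz":0.15,"twist":0,"grip":0},{"tx":0,"ty":0,"tz":0,"twist":0,"grip":0}]'
```

```text
time: 21.65
tool_pos: [0.4377, -0.3427, 0.0686]
ee_rot: [-3.141, -0.001, 1.813]
wrist_force: [0.1, 1.0, -0.6]
width: 0.0003
time: 21.9
tool_pos: [0.4378, -0.3428, 0.0682]
ee_rot: [-3.142, 0.0, 1.813]
wrist_force: [-1.7, 1.7, 3.5]
width: 0.0004
```

```bash
python3 -m crank '[{"tx":0,"ty":0,"tz":0.1,"twist":0,"grip":0},{"tx":0,"ty":0,"tz":0,"twist":0,"grip":0}]';python3 -m crank '[{"tx":0,"ty":0,"tz":0.1,"twist":0,"grip":0},{"tx":0,"ty":0,"tz":0,"twist":0,"grip":0}]'
```

```text
time: 22.15
tool_pos: [0.4379, -0.3428, 0.068]
ee_rot: [3.141, 0.0, 1.813]
wrist_force: [-2.1, 2.6, 8.3]
width: 0.0002
time: 22.4
tool_pos: [0.4379, -0.3428, 0.0679]
ee_rot: [3.141, 0.001, 1.813]
wrist_force: [-4.0, 3.4, 10.4]
width: 0.0007
```

```bash
python3 -m crank '[{"tx":0,"ty":0,"tz":-1,"twist":0,"grip":0},{"tx":0,"ty":0,"tz":-2,"twist":0,"grip":0},{"tx":-4,"ty":0,"tz":0,"twist":0,"grip":0},{"tx":0,"ty":0,"tz":0,"twist":0,"grip":0},{"tx":0,"ty":0,"tz":0,"twist":0,"grip":0}]'
python3 - <<'E'
from h import *
o=get_obs();print(o['time'],o['tool_pos'],o['ee_rot'],o['wrist_force'])
p=cams.snapshot('wrist')
cv2.imwrite('pics/w16z.png',cv2.resize(p['frame'][130:270,240:420,::-1],None,fx=4,fy=4,interpolation=cv2.INTER_CUBIC))
E
```

```text
time: 23.02
tool_pos: [0.4472, -0.3812, 0.095]
ee_rot: [-3.141, -0.002, 1.812]
wrist_force: [0.1, 0.5, 0.0]
width: 0.0005
23.025 [ 0.44715666 -0.38116403  0.09495935] [-3.14110063e+00 -1.54639874e-03  1.81244009e+00] [0.06663564 0.49711875 0.01894034]
```

View pics/w16z.png

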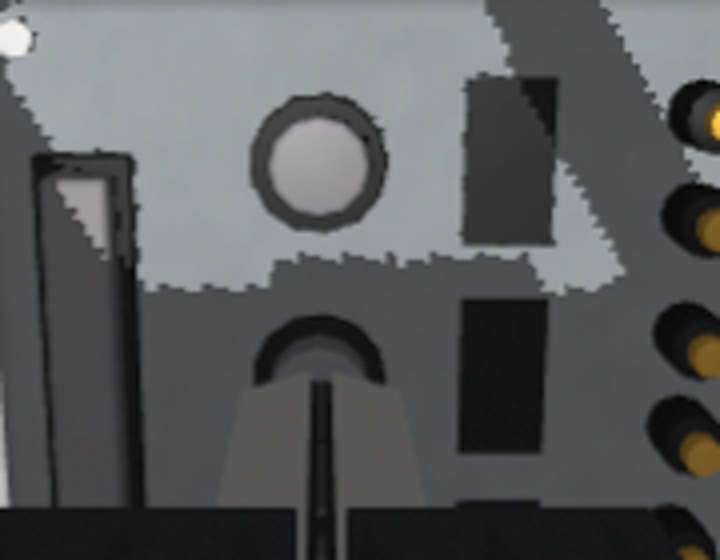

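```bash
python3 -m crank '[{"tx":0,"ty":0,"tz":1.6,"twist":0,"grip":0},{"tx":0,"ty":0,"tz":0.6,"twist":0,"grip":0},{"tx":0,"ty":0,"tz":0.3,"twist":0,"grip":0},{"tx":0,"ty":0,"tz":0.2,"twist":0,"grip":0},{"tx":0,"ty":0,"tz":0.2,"twist":0,"grip":0},{"tx":0,"ty":0,"tz":0.1,"twist":0,"grip":0},{"tx":0,"ty":0,"tz":0,"twist":0,"grip":0}]'
```

```text
time: 23.95
tool_pos: [0.4474, -0.3815, 0.068]
ee_rot: [3.141, 0.0, 1.813]
wrist_force: [-3.4, 3.9, 9.2]
width: 0.0007
```

```bash
python3 -m crank '[{"tx":0,"ty":0,"tz":-1,"twist":0,"grip":0},{"tx":0,"ty":0,"tz":-2,"twist":0,"grip":0},{"tx":-4,"ty":0,"tz":0,"twist":0,"grip":0},{"tx":0,"ty":0,"tz":0,"twist":0,"grip":0},{"tx":0,"ty":0,"tz":0,"twist":0,"grip":0}]'
python3 - <<'E'
from h import *
o=get_obs();print(o['time'],o['tool_pos'],o['ee_rot'],o['wrist_force'])
p=cams.snapshot('wrist')
cv2.imwrite('pics/w17z.png',cv2.resize(p['frame'][90:270,240:420,::-1],None,fx=3.3,fy=3.3,interpolation=cv2.INTER_CUBIC))
E
```

```text
time: 24.58
tool_pos: [0.4568, -0.4201, 0.0953]
ee_rot: [-3.141, -0.001, 1.812]
wrist_force: [0.1, -0.3, -0.0]
width: 0.0004
24.575 [ 0.456844   -0.42014464  0.09529997] [-3.14136975e+00 -1.02066278e-03  1.81242822e+00] [ 0.1062723  -0.27867682 -0.0202726 ]
```

View pics/w17z.png

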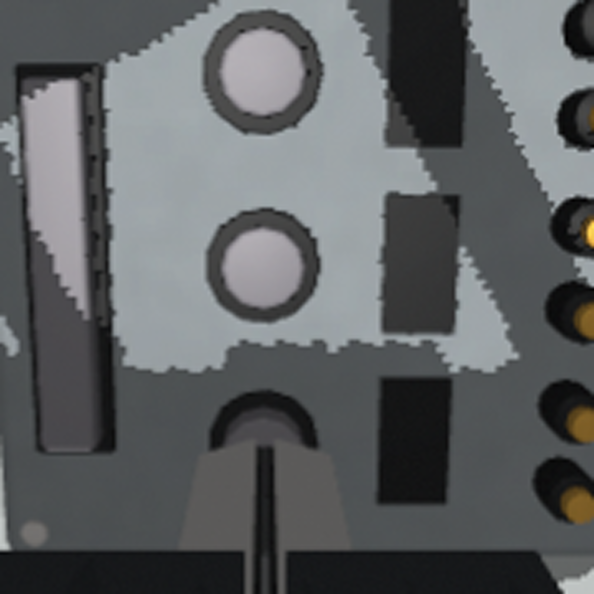

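Both look equally recessed. Press rail 3.

```bash
python3 -m crank '[{"tx":0,"ty":0,"tz":1.6,"twist":0,"grip":0},{"tx":0,"ty":0,"tz":0.6,"twist":0,"grip":0},{"tx":0,"ty":0,"tz":0.3,"twist":0,"grip":0},{"tx":0,"ty":0,"tz":0.2,"twist":0,"grip":0},{"tx":0,"ty":0,"tz":0.2,"twist":0,"grip":0},{"tx":0,"ty":0,"tz":0.1,"twist":0,"grip":0},{"tx":0,"ty":0,"tz":0,"twist":0,"grip":0}]'
python3 -m crank '[{"tx":0,"ty":0,"tz":-1,"twist":0,"grip":0},{"tx":0,"ty":0,"tz":-4,"twist":0,"grip":0},{"tx":-4,"ty":0,"tz":-4,"twist":0,"grip":0},{"tx":0,"ty":0,"tz":0,"twist":0,"grip":0},{"tx":0,"ty":0,"tz":0,"twist":0,"grip":0}]'
python3 - <<'E'
from h import *
o=get_obs();print(o['time'],o['tool_pos'],o['ee_rot'],o['wrist_force'])
p=cams.snapshot('wrist')
cv2.imwrite('pics/w18z.png',cv2.resize(p['frame'][90:270,240:420,::-1],None,fx=3.3,fy=3.3,interpolation=cv2.INTER_CUBIC))
E
```

```text
time: 25.5
tool_pos: [0.457, -0.4203, 0.068]
ee_rot: [3.141, 0.0, 1.813]
wrist_force: [-2.5, 3.6, 7.8]
width: 0.0005
time: 26.12
tool_pos: [0.4663, -0.4589, 0.1548]
ee_rot: [-3.141, -0.001, 1.812]
wrist_force: [-0.4, 0.1, -0.4]
width: 0.0007
26.125 [ 0.46634439 -0.45886683  0.15475491] [-3.14117574e+00 -1.47289307e-03  1.81248996e+00] [-0.36434056  0.08334579 -0.37895797]
```

View pics/w18z.png

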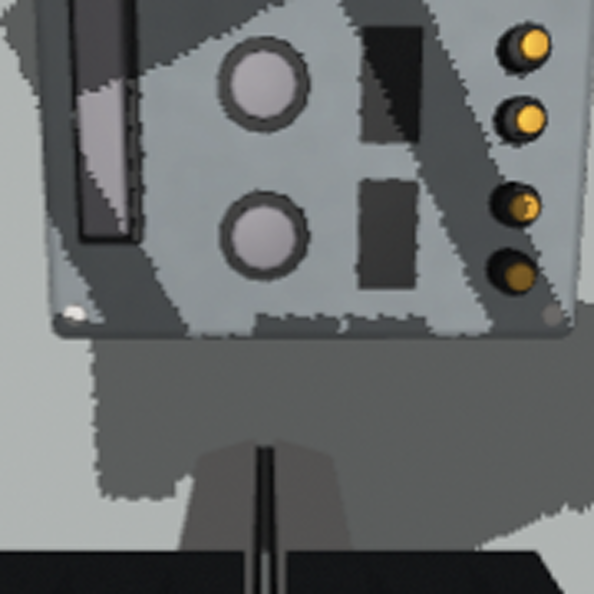

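```bash
python3 -m crank '[{"tx":3,"ty":0.5,"tz":-1,"twist":0,"grip":0},{"tx":5.8,"ty":0.95,"tz":-1,"twist":0,"grip":0},{"tx":5.8,"ty":0.95,"tz":0,"twist":0,"grip":0},{"tx":5.8,"ty":0.95,"tz":0,"twist":0,"grip":0},{"tx":5.8,"ty":0.95,"tz":0,"twist":0,"grip":0},{"tx":5.8,"ty":0.95,"tz":0,"twist":0,"grip":0},{"tx":5.8,"ty":0.95,"tz":0,"twist":0,"grip":0},{"tx":5.8,"ty":0.95,"tz":0,"twist":0,"grip":0},{"tx":5.8,"ty":0.95,"tz":0,"twist":0,"grip":0},{"tx":5.8,"ty":0.95,"tz":0,"twist":0,"grip":0},{"tx":5.8,"ty":0.95,"tz":0,"twist":0,"grip":0},{"tx":5.8,"ty":0.95,"tz":0,"twist":0,"grip":0}]'
python3 -m crank '[{"tx":5.8,"ty":0.95,"tz":0,"twist":0,"grip":0},{"tx":5.8,"ty":0.95,"tz":0,"twist":0,"grip":0},{"tx":3,"ty":0.5,"tz":0,"twist":0,"grip":0},{"tx":0,"ty":0,"tz":0,"twist":0,"grip":0},{"tx":0,"ty":0,"tz":0,"twist":0,"grip":0}]'
python3 - <<'E'
from h import *
import pickle
o=get_obs();print(o['time'],o['tool_pos'],o['ee_rot'],o['wrist_force'])
p=cams.snapshot('wrist');save(p,'w19');pickle.dump((p,o),open('w19.pkl','wb'))
E
```

```text
time: 27.68
tool_pos: [0.4107, 0.2171, 0.1738]
ee_rot: [-3.139, 0.001, 1.814]
wrist_force: [0.3, 0.0, -0.2]
width: 0.0006
time: 28.3
tool_pos: [0.4004, 0.3618, 0.1744]
ee_rot: [-3.139, 0.002, 1.813]
wrist_force: [-0.6, 0.3, 0.4]
width: 0.0006
28.3 [0.40042242 0.3618278  0.17437078] [-3.13929407e+00  1.73142330e-03  1.81281545e+00] [-0.60785611  0.27524892  0.37105843]
```

View pics/w19.png

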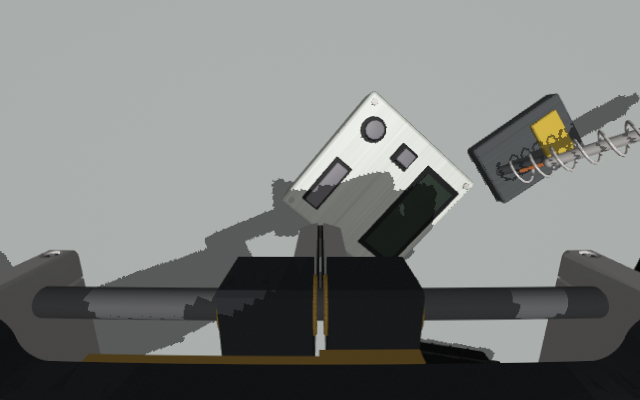

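```bash
python3 - <<'E'
from h import *
import pickle
p,o=pickle.load(open('w19.pkl','rb'))
cv2.imwrite('pics/w19z.png',cv2.resize(p['frame'][85:265,270:480,::-1],None,fx=3.6,fy=3.6,interpolation=cv2.INTER_CUBIC))
s=plane(p,(327.5,183),.063,o)[:2];h=plane(p,(373.5,129),.063,o)[:2]
print(s,h,np.linalg.norm(s-h))
d=s-np.array(o['tool_pos'][:2]);y=o['ee_rot'][2]
print(d@[np.cos(y),np.sin(y)],d@[np.sin(y),-np.cos(y)])
E
```

```text
[0.40267454 0.38014467] [0.43132848 0.43907879] 0.06553074712217029
0.017243293619173903 0.006576368938127216
```

View pics/w19z.png

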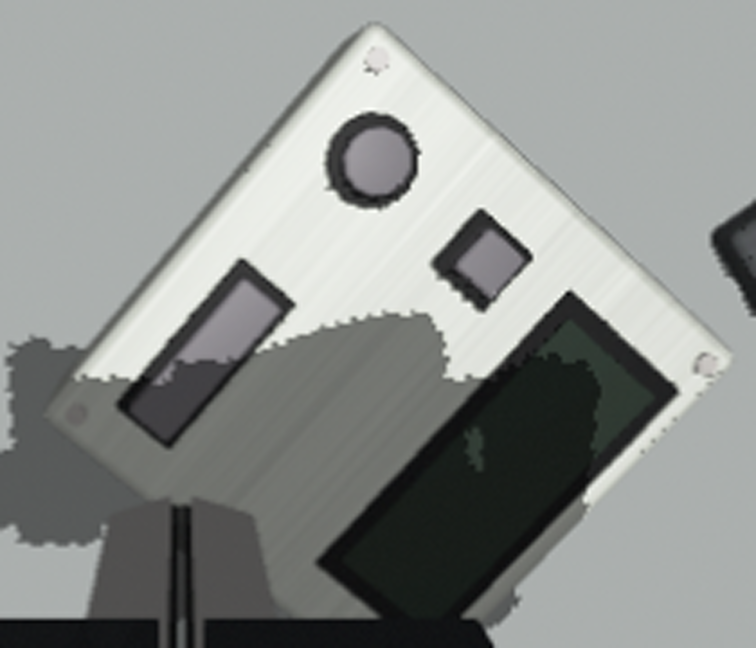

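```bash
python3 -m crank '[{"tx":1.7,"ty":0.7,"tz":0,"twist":0,"grip":0},{"tx":0,"ty":0,"tz":4,"twist":0,"grip":0},{"tx":0,"ty":0,"tz":4,"twist":0,"grip":0},{"tx":0,"ty":0,"tz":0.8,"twist":0,"grip":0},{"tx":0,"ty":0,"tz":0.4,"twist":0,"grip":0},{"tx":0,"ty":0,"tz":0,"twist":0,"grip":0},{"tx":0,"ty":0,"tz":0,"twist":0,"grip":0}]'
python3 - <<'E'
from h import *
p=cams.snapshot('wrist')
cv2.imwrite('pics/w20z.png',cv2.resize(p['frame'][85:265,250:460,::-1],None,fx=3.6,fy=3.6,interpolation=cv2.INTER_CUBIC))
E
```

```text
time: 29.22
tool_pos: [0.4049, 0.3818, 0.0854]
ee_rot: [3.139, -0.001, 1.813]
wrist_force: [0.1, -0.7, -0.3]
width: 0.0008
```

View pics/w20z.png

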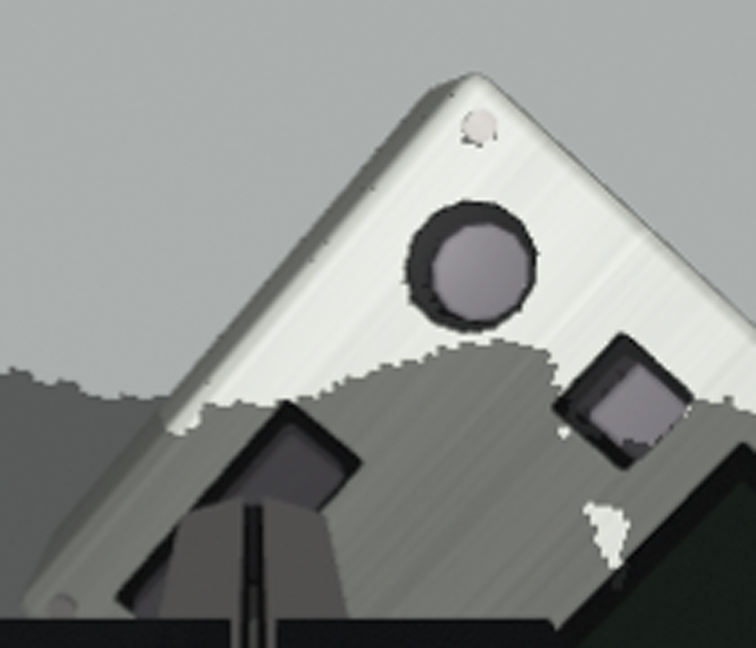

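```bash
python3 -m crank '[{"tx":0,"ty":0,"tz":0.5,"twist":0,"grip":0},{"tx":0,"ty":0,"tz":0.4,"twist":0,"grip":0},{"tx":0,"ty":0,"tz":0.0,"twist":0,"grip":0}]'
python3 -m crank '[{"tx":0,"ty":0,"tz":0.3,"twist":0,"grip":0},{"tx":0,"ty":0,"tz":0.2,"twist":0,"grip":0},{"tx":0,"ty":0,"tz":0.1,"twist":0,"grip":0},{"tx":0,"ty":0,"tz":0,"twist":0,"grip":0}]'
```

```text
time: 29.65
tool_pos: [0.4037, 0.3809, 0.0742]
ee_rot: [-3.141, 0.0, 1.813]
wrist_force: [-0.2, 0.3, 1.3]
width: 0.0004
time: 30.15
tool_pos: [0.404, 0.3812, 0.0692]
ee_rot: [3.141, -0.0, 1.813]
wrist_force: [-0.9, -0.7, 4.5]
width: 0.0007
```

```bash
python3 -m crank '[{"tx":0,"ty":0,"tz":0.1,"twist":0,"grip":0},{"tx":0,"ty":0,"tz":0.1,"twist":0,"grip":0},{"tx":0,"ty":0,"tz":0,"twist":0,"grip":0}]'
```

```text
time: 30.52
tool_pos: [0.4041, 0.3812, 0.069]
ee_rot: [3.141, -0.0, 1.813]
wrist_force: [-4.8, -3.6, 11.9]
width: 0.0006
```

Hard stop reached (11.9 N, no more travel). Lift off and check everything.

```bash
python3 -m crank '[{"tx":0,"ty":0,"tz":-0.5,"twist":0,"grip":0},{"tx":0,"ty":0,"tz":-2,"twist":0,"grip":0},{"tx":0,"ty":0,"tz":-4,"twist":0,"grip":0},{"tx":-2,"ty":-3,"tz":-4,"twist":0,"grip":0},{"tx":0,"ty":0,"tz":-3,"twist":0,"grip":0},{"tx":0,"ty":0,"tz":0,"twist":0,"grip":0}]'
python3 - <<'E'
from h import *
p=cams.snapshot('wrist');s=cams.snapshot('scene')
cv2.imwrite('pics/w21.png',cv2.resize(p['frame'][:,:,::-1],None,fx=1.25,fy=1.25))
cv2.imwrite('pics/s21.png',cv2.resize(s['frame'][100:340,120:440,::-1],None,fx=2.5,fy=2.5,interpolation=cv2.INTER_CUBIC))
E
```

```text
time: 31.28
tool_pos: [0.3809, 0.3554, 0.2041]
ee_rot: [3.136, -0.002, 1.813]
wrist_force: [0.2, -0.0, 0.1]
width: 0.0004
```

View pics/w21.png

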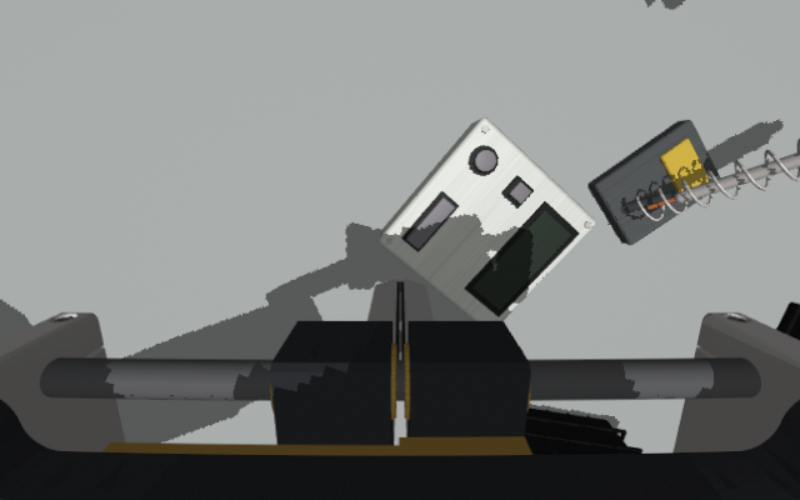

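View pics/s21.png

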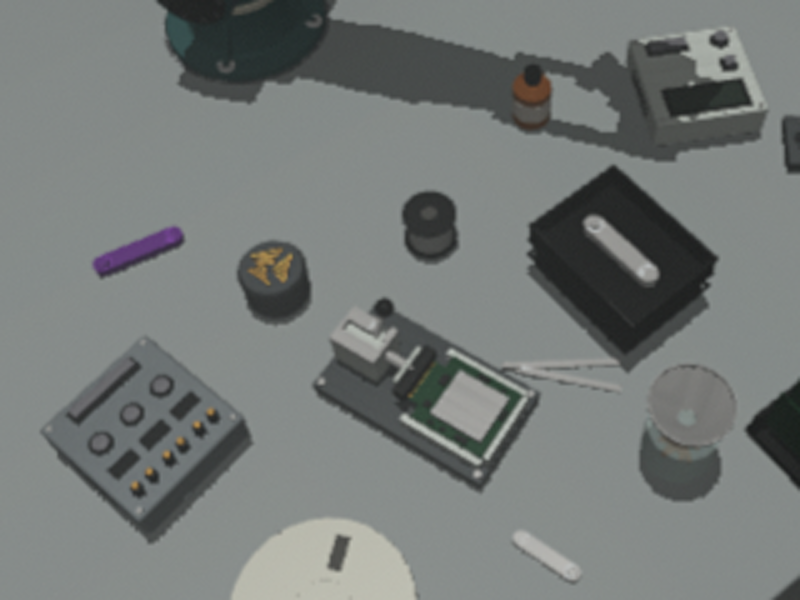

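```bash
python3 -c "
from bench import ticket
print(ticket.close_job())"
```

```text
the job is handed in; nothing more can be done
None
```

The job is done and handed in at about 31 s of the 72 s allowed. No check failed, but the rail keys' locking rests on force and pictures only.

- **Gauge:** I lifted it off the shield can and laid it flat in the top tray. It was lowered to a light 5 N contact before I let go. The last picture shows it lying inside the tray and the stack where it was.
- **Sled and handle:** I pushed the sled in and swung the handle over into the side notch. When I eased back, the notch took the spring load. After letting go I measured the sled at about 24.7 mm and the handle at about 0.65 to 0.7 rad, and the last scene picture shows it still there.
- **Rail keys:** I pressed keys 1, 2 and 3 in order from left to right. Each went to a hard stop about 6 mm down, at 8–10 N, and all three look recessed in the close-ups. The pictures are too coarse to measure the locked depth itself.
- **Start key:** I pressed it to its stop, about 5 mm at 12 N, and released it. In the last picture it looks back up, but I did not measure it.
- **Everything else:** The release, halt and page keys were not touched, and nothing else on the bench looks moved.

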